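Sort sealed silver-bar cases by feel

ROBOT

A 6-joint arm with a two-finger parallel gripper is mounted at the origin on the work surface. World frame = base frame: x ahead of the robot, y to its left, z up, the work surface at z = 0. Lengths are in m, angles in rad, forces in N, time in s.
With the tool pointing down it reaches from about 0.35 to 0.775 m from the base axis. Payload 5.5 kg.
Tool frame: the origin (TCP) lies on the mounting face of the last link; the fingertips stand 173 mm ahead of it and the grasp point (between the pads) lies 155 mm ahead of it; z points along the fingers, y is the direction in which the jaws open and shut (so a half turn about z gives the same grasp; the last joint's range is limited). The gripper opens to 85 mm and grips with 20 to 120 N. Pads are 22 mm wide; open, the fingers measure 114 mm over their backs; the gripper's body (76 mm by 85 mm) begins 54 mm behind the grasp point. The pads swing forward as they close: fully open they stand 13 mm farther back than shut.
Start: joints at [-1.386, 0.313, 0.046, 1.304, 0, 1.431], TCP at [0.183, -0.545, 0.405] pointing down, gripper open.
Joint ranges: [-2.76, 2.76], [-0.86, 1.69], [-1.03, 1.26], [-2.2, 2.34], [-1.47, 1.5], [-3.14, 3.14]. Speed limits (rad/s): [2.57, 2.57, 3.14, 3.14, 3.14, 3.14].

INTERFACE

Orientations are given as a unit quaternion [w, x, y, z].
In Python, from workcell import * gives the robot as it stands. The module is installed in compiled form; this text tells all that it offers.
- The arm moves only by the shell command python3 -m crank 'ROWS' [FORCE]. ROWS is JSON, a list of rows, each a list of 7 numbers: the shift along the tool's x, y, z in mm, then the turn, a rotation vector about the tool's x, y, z in degrees, then the opening, from 0 (shut) to 1 (fully open). A call has exactly 8 rows; each row shifts and turns the commanded pose from where the row before left it, along the tool's axes as they then stand; what a row does not reach is not made up. A row lasts 1/8 s, in which the tool goes at most 62.5 mm and 10.7 degrees, less where a joint would pass 70% of its speed; a pose out of reach is approached as far as the arm can. A call with a gripper value outside its range is refused whole. The fingers move at their own pace and stop on an object; FORCE is the grip in N (left out, the last holds). Time passes only in rows, so rows that do not move let the fingers close, or fill a call up. It gives the time, the measured TCP pose, the force and the opening at its end, in the units of the state.
- get_state(): the state, without advancing time (a new reading comes with each control period).
- read_camera(name): name is "scene" or "side" or "wrist"; returns the picture (400x640x3 uint8, blue, green, red); there is no depth.
- calibration(name): a dict with "fx", "fy", "cx", "cy" (pixels), "extrinsics" (4x4, takes a point from world to camera coordinates). Camera axes: x right, y down, z forward; pixel columns grow to the right and rows downward; lengths in m; the calibration is good to about 2 mm. A picture is of the moment at which its call begins: read the wrist's pose just before it. calibration takes no time and is no camera call; for the wrist camera it gives the pose at the moment of the call.
- hand_in(): hands the job in, once; it reports no verdict.
The state is a dict: "clock": time; "joint_pos": joint angles; "qvel": joint speeds; "tau": joint torques, N m; "tcp_pos": TCP position; "orientation": TCP orientation; "wrist_force": force on the tool from outside, world axes, zero at the start; "ft_torque": the same for the moment, N m; "finger_gap": finger opening in m.
Only numpy, scipy, OpenCV 4.12 (cv2) and the standard library are available. Lean on these libraries where they do the work, as an engineer would, in place of code of your own. Each camera call takes 0.05 s, during which the arm holds its last target.

TASK

Three sealed cases lie on the bench mat, each with a cast silver bar inside; in one or two of them the bar has come off its insert and slides to and fro. Lift and tilt each case end to end to feel whether its bar shifts, then lay every sound case lengthwise on the sloping board with its lower end touching the ledge, and put every case with a loose bar flat inside the red-lined tray. Set them down rather than dropping them, keep the lids up, leave the other things on the bench alone, and let go of everything at the end.

Things in the scene. Friction and masses are not known exactly. Their poses are not given: they have to be found in the camera images.
- case_a_mid (a point): centre (18 mm above the underside) of a loose closed case, wine red with brass clasp and a white paper seal round one end: 150 mm long (x), 46 mm wide (y), 36 mm high (z, out of the lid). case_b and case_c look and measure the same. Plain firm sides, gripped across the 46 mm. Weighs about 430 g with the 250 g silver bar shut inside.
- case_b_mid (a point): centre of the second such case. Sound cases: the bar is fixed in its insert, but sometimes well off the middle (balance point up to 10 mm from the centre, towards one end), so an uneven balance alone says nothing.
- case_c_mid (a point): centre of the third such case. Faulty cases: the bar lies loose in a smooth closed channel along the length (x), starts mid-way and can slide 37 mm to either end. It slides at tilts (one end up) above about 14 degrees; 25 to 30 degrees held for a second takes it to the end, and it stays there when levelled.
- case_a: case_a itself: origin at the centre of its underside. From one end of its travel to the other a loose bar moves a case's balance point by about 43 mm, i.e. the moment about the grip by about 0.18 N m. Grip firmly (30 N or more) at mid-length, or the case turns between the fingers.
- case_b: case_b itself: origin at the centre of its underside, axes as for case_a.
- case_c: case_c itself: origin at the centre of its underside, axes as for case_a.
- slope: top face of the fixed wooden board, 216 mm wide, 178 mm up the slope, rising at 20 degrees from a brass ledge 12 mm high along its lower edge. Origin on the face at the middle of the ledge; x up the slope, y along the ledge, z out of the face. A case at home has its centre 75 mm up from the ledge and 18 mm off the face; two fit side by side 100 mm apart. Cases do not slide down by themselves.
- board: the whole fixed stand that carries the slope (no side walls): origin on the bench under its middle.
- tray_floor (a point): centre of the inner floor of the fixed open steel tray with a red lining, inside 182 mm (x) by 212 mm (y), walls 20 mm above the floor. Two cases fit side by side with their length along the tray's x, centres about 100 mm apart along y.
- tray: the same tray: origin at the centre of its underside, on the bench, 6 mm below the inner floor.
- mat: thin fixed bench mat (180 by 270 mm, 3 mm thick) on which the three cases lie side by side, about 92 mm apart along its y, their length along its x. Origin at the centre of its underside.
- tin: scenery: closed steel tin, fixed, 164 by 66 by 53 mm, beyond the mat. Origin at the centre of its underside.
- block: bystander: loose steel bench block 66 by 66 by 22 mm. Origin at the centre of its underside.
- burs: bystander: loose red block of burs, 75 by 42 by 26 mm, burs standing to 60 mm. Origin at the centre of its underside.
- hammer: bystander: hammer 200 mm long lying on the bench.
- brass: bystander: loose brass stock bar 100 by 26 by 14 mm lying flat. Origin at the centre of its underside.
Not all that is in view belongs to the job. What is shaped like the case_a but purple is not meant. What is shaped like the case_b but blue is not meant.

How it is judged:
At the end, for the whole second after the job is handed in: Every sound case lies flat on the sloping board, lengthwise up the slope within 0.1 rad, lower end within 4 mm of the ledge, full width on the board; every case with a loose bar lies flat (0.1 rad) on the floor inside the tray; all lid up, at rest, released (((x of case_a_mid in the frame of slope between 0.068 and 0.08 m and y of case_a_mid in the frame of slope between -0.09 and 0.09 m and z of case_a_mid in the frame of slope between 0.012 and 0.023 m and angle between the x axis of case_a_mid and the x axis of slope, either way round below 0.1 rad and angle between the z axis of case_a_mid and the z axis of slope, either way round below 0.08 rad and angle between case_a_mid's own z axis and vertical below 0.5 rad) or (x of case_a_mid in the frame of tray_floor between -0.085 and 0.085 m and y of case_a_mid in the frame of tray_floor between -0.1 and 0.1 m and z of case_a_mid in the frame of tray_floor between 0.012 and 0.024 m and angle between case_a_mid's own z axis and vertical below 0.1 rad)) and ((x of case_b_mid in the frame of slope between 0.068 and 0.08 m and y of case_b_mid in the frame of slope between -0.09 and 0.09 m and z of case_b_mid in the frame of slope between 0.012 and 0.023 m and angle between the x axis of case_b_mid and the x axis of slope, either way round below 0.1 rad and angle between the z axis of case_b_mid and the z axis of slope, either way round below 0.08 rad and angle between case_b_mid's own z axis and vertical below 0.5 rad) or (x of case_b_mid in the frame of tray_floor between -0.085 and 0.085 m and y of case_b_mid in the frame of tray_floor between -0.1 and 0.1 m and z of case_b_mid in the frame of tray_floor between 0.012 and 0.024 m and angle between case_b_mid's own z axis and vertical below 0.1 rad)) and ((x of case_c_mid in the frame of slope between 0.068 and 0.08 m and y of case_c_mid in the frame of slope between -0.09 and 0.09 m and z of case_c_mid in the frame of slope between 0.012 and 0.023 m and angle between the x axis of case_c_mid and the x axis of slope, either way round below 0.1 rad and angle between the z axis of case_c_mid and the z axis of slope, either way round below 0.08 rad and angle between case_c_mid's own z axis and vertical below 0.5 rad) or (x of case_c_mid in the frame of tray_floor between -0.085 and 0.085 m and y of case_c_mid in the frame of tray_floor between -0.1 and 0.1 m and z of case_c_mid in the frame of tray_floor between 0.012 and 0.024 m and angle between case_c_mid's own z axis and vertical below 0.1 rad)) and ((x of held1_c0 in the frame of slope between -0.01 and 0.18 m and y of held1_c0 in the frame of slope between -0.11 and 0.11 m and z of held1_c0 in the frame of slope between 0 and 0.05 m) or not (distance of held1_c0 from where it was at the start of the episode above 0.05 m)) and ((x of held2_c0 in the frame of slope between -0.01 and 0.18 m and y of held2_c0 in the frame of slope between -0.11 and 0.11 m and z of held2_c0 in the frame of slope between 0 and 0.05 m) or not (distance of held2_c0 from where it was at the start of the episode above 0.05 m)) and ((x of loose1_c0 in the frame of tray_floor between -0.1 and 0.1 m and y of loose1_c0 in the frame of tray_floor between -0.11 and 0.11 m and z of loose1_c0 in the frame of tray_floor below 0.05 m) or not (distance of loose1_c0 from where it was at the start of the episode above 0.05 m)) and ((x of loose2_c0 in the frame of tray_floor between -0.1 and 0.1 m and y of loose2_c0 in the frame of tray_floor between -0.11 and 0.11 m and z of loose2_c0 in the frame of tray_floor below 0.05 m) or not (distance of loose2_c0 from where it was at the start of the episode above 0.05 m)) and linear speed of each of case_a, case_b, case_c below 0.02 m/s); the robot touches nothing.
It fails at once if a case is dropped or thrown: it moves faster than 0.5 m/s (a fall of over 13 mm) while no finger touches it ((linear speed of case_a above 0.5 m/s and contact force between case_a and the fingers below 0.1 N) or (linear speed of case_b above 0.5 m/s and contact force between case_b and the fingers below 0.1 N) or (linear speed of case_c above 0.5 m/s and contact force between case_c and the fingers below 0.1 N)).
It fails at once if a case is tipped by more than about 70 degrees from lid up (angle between any of case_a_mid, case_b_mid, case_c_mid's own z axis and vertical above 1.2 rad).
It fails at once if a bystander (bench block, burs, brass bar, hammer) is moved by more than 15 mm (distance of any of block, burs, brass, hammer from where it was at the start of the episode above 0.015 m).
It also fails if it takes over 72 s, if anything falls off the work surface, if the arm or the gripper's body presses on something with over 40 N, if the wrist force passes 120 N, or if a joint passes its speed limit or range.

## Working session

There is one attempt and no reset: what is moved stays moved. The work goes in short steps, Python scripts to look and compute and a shell command to move; the robot and the scene stay as the last step left them, time stands still between calls to the robot, and variables do not carry over. Pictures are saved under pics/ and viewed, and the job is handed in when it is done.

```bash
mkdir -p pics; cat > h.py <<'E'
from workcell import *
import numpy as np, cv2
from scipy.spatial.transform import Rotation as R
def ray(name,u,v,z,c=None):
    c=c or calibration(name); E=np.array(c["extrinsics"]); 
    d=E[:3,:3].T@np.array([(u-c["cx"])/c["fx"],(v-c["cy"])/c["fy"],1]); o=-E[:3,:3].T@E[:3,3]
    return o+d*(z-o[2])/d[2]
def proj(name,p,c=None):
    c=c or calibration(name); E=np.array(c["extrinsics"]); q=E[:3,:3]@np.array(p)+E[:3,3]
    return np.array([c["fx"]*q[0]/q[2]+c["cx"],c["fy"]*q[1]/q[2]+c["cy"]])
E
python3 - <<'E'
from h import *
for n in("scene","side","wrist"):
    c=calibration(n); E=np.array(c["extrinsics"]); print(n,c["fx"],-E[:3,:3].T@E[:3,3],E[2,:3])
    cv2.imwrite(f"pics/{n}0.png",read_camera(n))
print(get_state())
E
```

```text
scene 382.0970768221066 [1.03727667 0.1440925  0.65010143] [-0.65943375 -0.1591696  -0.73471911]
side 394.0029569793188 [0.26296981 0.69046962 0.62267964] [ 0.27255838 -0.7389472  -0.61617283]
wrist 335.3304424158692 [ 0.24997946 -0.52144418  0.37348742] [-0.26337427 -0.08653502 -0.96080471]
{'clock': 0.15, 'joint_pos': array([-1.38559966e+00,  3.13828763e-01,  4.52395174e-02,  1.30358954e+00,
        2.97084208e-05,  1.43122480e+00]), 'qvel': array([ 1.43430661e-03, -2.34768891e-03,  2.73273532e-03, -3.68082006e-05,
        1.09373794e-03,  1.19725030e-03]), 'tau': array([ 1.49004296e-03, -4.81064916e+01,  2.98816001e+01,  1.38901931e-02,
       -1.40888878e-04, -5.60056620e-06]), 'tcp_pos': array([ 0.18346016, -0.54479918,  0.40401288]), 'orientation': array([-6.91386289e-04,  9.86844414e-01,  1.61671348e-01, -9.16961754e-07]), 'wrist_force': array([-0.38835863,  0.75489272,  0.31274433]), 'ft_torque': array([-0.01243726,  0.00875407,  0.00606837]), 'finger_gap': 0.08560567369352041}
```

View pics/scene0.png

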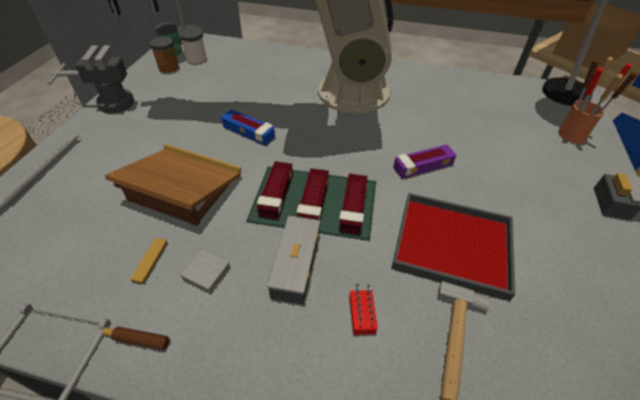

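View pics/side0.png

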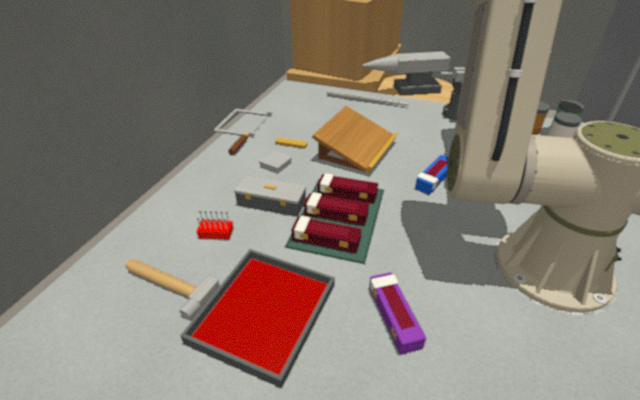

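View pics/wrist0.png

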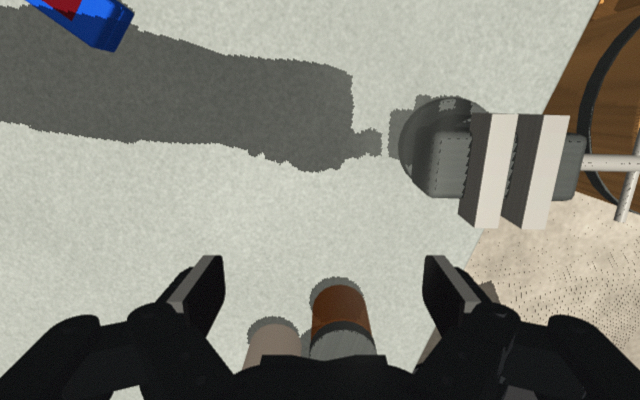

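```bash
python3 - <<'E'
from h import *
a=cv2.imread("pics/scene0.png"); b=cv2.imread("pics/side0.png")
cv2.imwrite("pics/c1.png",cv2.resize(a[150:245,240:385],None,fx=5.5,fy=5.5,interpolation=2))
cv2.imwrite("pics/c2.png",cv2.resize(b[165:265,280:390],None,fx=6,fy=6,interpolation=2))
cv2.imwrite("pics/c3.png",cv2.resize(a[140:225,100:250],None,fx=5.3,fy=5.3,interpolation=2))
cv2.imwrite("pics/c4.png",cv2.resize(b[100:180,300:410],None,fx=7,fy=7,interpolation=2))
for n,p in(("scene",[(276,180),(313,184),(355,190),(413,241),(460,240),(365,312),(460,300),(150,260),(206,270),(295,255)]),("side",[(348,190),(337,208),(327,234),(265,310),(215,230),(291,142),(275,162)])):
    for q in p: print(n,q,ray(n,*q,0.03).round(3))
E
```

```text
scene (276, 180) [ 0.456 -0.094  0.03 ]
scene (313, 184) [ 0.446 -0.009  0.03 ]
scene (355, 190) [0.44  0.087 0.03 ]
scene (413, 241) [0.548 0.225 0.03 ]
scene (460, 240) [0.521 0.317 0.03 ]
scene (365, 312) [0.723 0.157 0.03 ]
scene (460, 300) [0.657 0.317 0.03 ]
scene (150, 260) [ 0.724 -0.256  0.03 ]
scene (206, 270) [ 0.717 -0.144  0.03 ]
scene (295, 255) [0.642 0.007 0.03 ]
side (348, 190) [ 0.467 -0.07   0.03 ]
side (337, 208) [0.471 0.006 0.03 ]
side (327, 234) [0.464 0.098 0.03 ]
side (265, 310) [0.503 0.321 0.03 ]
side (215, 230) [0.699 0.171 0.03 ]
side (291, 142) [ 0.694 -0.238  0.03 ]
side (275, 162) [ 0.693 -0.123  0.03 ]
```

View pics/c1.png

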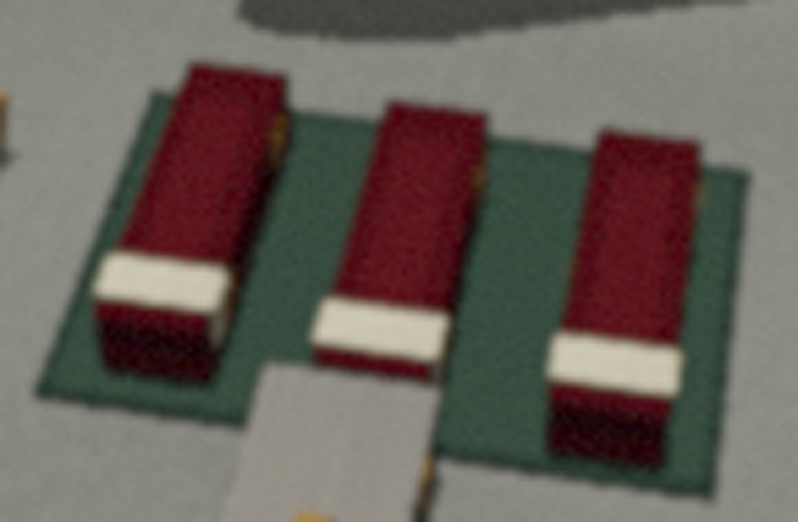

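View pics/c2.png

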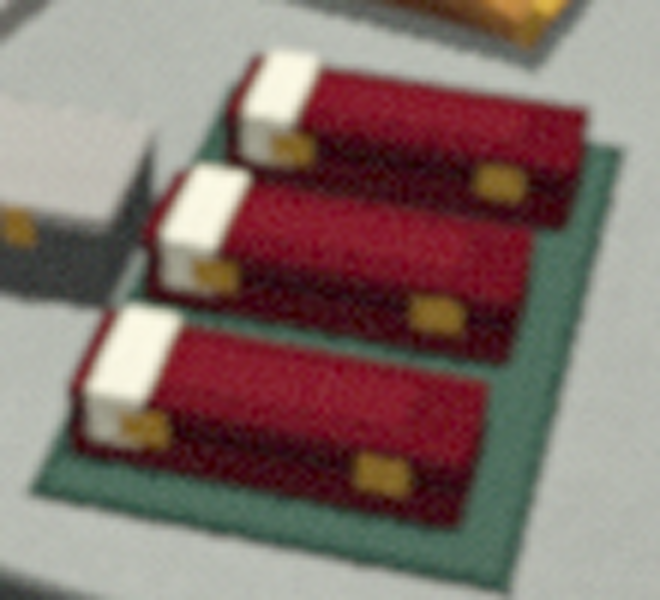

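View pics/c3.png

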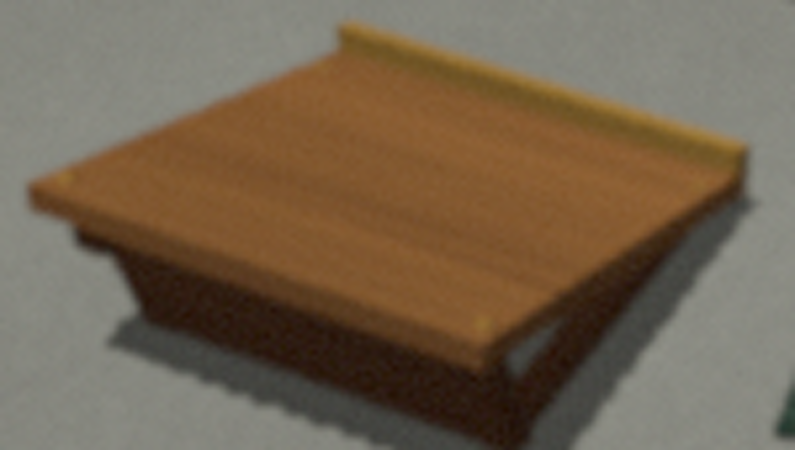

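View pics/c4.png

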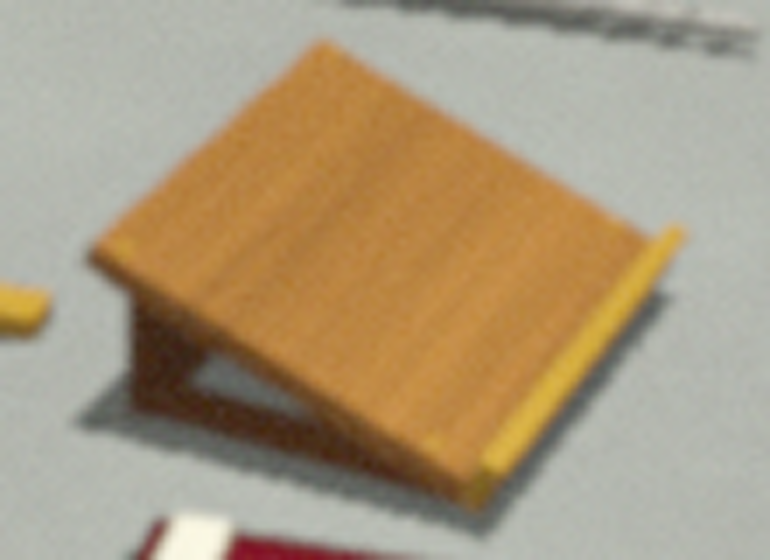

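```bash
cat > m.py <<'E'
from h import *
def C1(U,V): return (U+.5)/5.5-.5+240,(V+.5)/5.5-.5+150
def C2(U,V): return (U+.5)/6-.5+280,(V+.5)/6-.5+165
def C3(U,V): return (U+.5)/5.3-.5+100,(V+.5)/5.3-.5+140
def C4(U,V): return (U+.5)/7-.5+300,(V+.5)/7-.5+100
E
python3 - <<'E'
from m import *
def s(f,n,z,*ps):
    for p in ps: print(n,p,z,ray(n,*f(*p),z).round(4))
print("case tops, scene far corners")
s(C1,"scene",.039,(190,64),(287,74),(388,102),(489,113),(600,130),(700,143))
print("side: right-far, right-near top corners; left-far top");
s(C2,"side",.039,(588,108),(570,168),(258,55),(532,232),(517,298),(185,170),(490,382),(465,455),(107,308))
print("mat scene/side")
s(C1,"scene",.003,(155,92),(748,170),(38,395),(713,497)); s(C2,"side",.003,(622,148),(508,592),(33,490))
# two-view triangulate board corners
def tri(p,q):
    A=[];b=[]
    for n,(u,v) in(("scene",p),("side",q)):
        o=ray(n,u,v,1e3);w=ray(n,u,v,0);d=(o-w)/np.linalg.norm(o-w);P=np.eye(3)-np.outer(d,d);A.append(P);b.append(P@w)
    x,r,_,_=np.linalg.lstsq(np.vstack(A),np.hstack(b),rcond=None); return x.round(4),np.sqrt(r).round(4)
print("ledge top R-end(-y),L-end(+y); upper corners +y,-y")
print(tri(C3(345,24),C4(681,228)));print(tri(C3(748,147),C4(487,468)))
print(tri(C3(490,350),C4(97,245)));print(tri(C3(32,187),C4(324,40)))
print("tray")
a=cv2.imread("pics/scene0.png");m=((a[...,2]>120)&(a[...,1]<40)&(a[...,0]<40)).astype(np.uint8)
c=max(cv2.findContours(m,0,1)[0],key=cv2.contourArea);q=cv2.approxPolyDP(c,6,True)[:,0];print(q.tolist())
for p in q: print(ray("scene",*p,.006).round(3))
b=cv2.imread("pics/side0.png");m=((b[...,2]>120)&(b[...,1]<40)&(b[...,0]<40)).astype(np.uint8)
c=max(cv2.findContours(m,0,1)[0],key=cv2.contourArea);q=cv2.approxPolyDP(c,6,True)[:,0];print(q.tolist())
for p in q: print(ray("side",*p,.006).round(3))
E
```

```text
case tops, scene far corners
scene (190, 64) 0.039 [ 0.4061 -0.1155  0.039 ]
scene (287, 74) 0.039 [ 0.4011 -0.0733  0.039 ]
scene (388, 102) 0.039 [ 0.4065 -0.0269  0.039 ]
scene (489, 113) 0.039 [0.4018 0.0161 0.039 ]
scene (600, 130) 0.039 [0.3995 0.0635 0.039 ]
scene (700, 143) 0.039 [0.3961 0.1054 0.039 ]
side: right-far, right-near top corners; left-far top
side (588, 108) 0.039 [ 0.4028 -0.1137  0.039 ]
side (570, 168) 0.039 [ 0.3999 -0.0707  0.039 ]
side (258, 55) 0.039 [ 0.5461 -0.1028  0.039 ]
side (532, 232) 0.039 [ 0.404  -0.0253  0.039 ]
side (517, 298) 0.039 [0.3992 0.0153 0.039 ]
side (185, 170) 0.039 [ 0.5462 -0.0157  0.039 ]
side (490, 382) 0.039 [0.3964 0.0642 0.039 ]
side (465, 455) 0.039 [0.3946 0.1036 0.039 ]
side (107, 308) 0.039 [0.5429 0.0741 0.039 ]
mat scene/side
scene (155, 92) 0.003 [ 0.3908 -0.1399  0.003 ]
scene (748, 170) 0.003 [0.3695 0.1262 0.003 ]
scene (38, 395) 0.003 [ 0.5685 -0.1256  0.003 ]
scene (713, 497) 0.003 [0.5482 0.1396 0.003 ]
side (622, 148) 0.003 [ 0.3906 -0.1394  0.003 ]
side (508, 592) 0.003 [0.3699 0.1279 0.003 ]
side (33, 490) 0.003 [0.5463 0.1395 0.003 ]
ledge top R-end(-y),L-end(+y); upper corners +y,-y
(array([ 0.411 , -0.4019,  0.0319]), array([0.]))
(array([ 0.4426, -0.1857,  0.0341]), array([0.0007]))
(array([ 0.6142, -0.2127,  0.0817]), array([0.0028]))
(array([ 0.5847, -0.426 ,  0.0819]), array([0.0007]))
tray
[[410, 202], [398, 259], [506, 287], [503, 224]]
[0.421 0.212 0.006]
[0.582 0.203 0.006]
[0.592 0.409 0.006]
[0.432 0.414 0.006]
[[252, 259], [193, 336], [278, 373], [325, 284]]
[0.595 0.201 0.006]
[0.606 0.398 0.006]
[0.439 0.408 0.006]
[0.428 0.21  0.006]
```

```bash
cat > plan.py <<'E'
from h import *
import sys
# target: grasp point g (m), yaw deg of tool x in world (after half turn), pitch: tilt of case, deg
def Rt(yaw,pitch=0):
    # base: case frame yaw (x fwd). pitch>0 : front (+x, away from robot) end up
    Rc=R.from_euler('z',yaw,degrees=True)*R.from_euler('y',-pitch,degrees=True)
    return Rc*R.from_matrix(np.array([[-1,0,0],[0,1,0],[0,0,-1]]).T)
def plan(g,yaw,pitch,n,grip=155,start=None):
    s=get_state()
    if start is None:
        p=np.array(s["tcp_pos"])*1e3; q=s["orientation"]; r=R.from_quat([*q[1:],q[0]])
    else: p,r=start
    rt=Rt(yaw,pitch); gt=np.array(g)*1e3
    g0=p+r.apply([0,0,grip]); d=(r.inv()*rt).as_rotvec(degrees=True)
    print("cur grasp",g0.round(1),"turn",d.round(2),"err world",(gt-g0).round(1))
    for i in range(n):
        r2=r*R.from_rotvec(d/n,degrees=True); g1=g0+(gt-g0)*(i+1)/n
        p2=g1-r2.apply([0,0,grip]); sh=r.inv().apply(p2-p); print(sh.round(1).tolist(),(d/n).round(2).tolist()); p,r=p2,r2
    return p,r
def rep():
    s=get_state();p=np.array(s["tcp_pos"]);q=s["orientation"];r=R.from_quat([*q[1:],q[0]])
    M=r.as_matrix(); print("t%.2f"%s["clock"],"grasp",(p+r.apply([0,0,.155])).round(4),"x",M[:,0].round(3),"y",M[:,1].round(3),"z",M[:,2].round(3),"gap",round(s["finger_gap"],4),"F",np.round(s["wrist_force"],2),"T",np.round(s["ft_torque"],3),"q",np.round(s["joint_pos"],2))
E
python3 -c "
from plan import *
plan((.474,-.087,.15),4.5,0,16)"
```

```text
cur grasp [ 183.4 -544.6  249. ] turn [ 0.0000e+00 -1.2000e-01 -1.6589e+02] err world [290.6 457.6 -99. ]
[26.4, -21.3, 6.2] [0.0, -0.01, -10.37]
[29.8, -16.2, 6.2] [0.0, -0.01, -10.37]
[32.2, -10.6, 6.2] [0.0, -0.01, -10.37]
[33.6, -4.6, 6.2] [0.0, -0.01, -10.37]
[33.9, 1.5, 6.2] [0.0, -0.01, -10.37]
[33.0, 7.5, 6.2] [0.0, -0.01, -10.37]
[31.1, 13.4, 6.2] [0.0, -0.01, -10.37]
[28.2, 18.8, 6.2] [0.0, -0.01, -10.37]
[24.4, 23.5, 6.2] [0.0, -0.01, -10.37]
[19.8, 27.5, 6.2] [0.0, -0.01, -10.37]
[14.5, 30.6, 6.2] [0.0, -0.01, -10.37]
[8.7, 32.7, 6.2] [0.0, -0.01, -10.37]
[2.7, 33.8, 6.2] [0.0, -0.01, -10.37]
[-3.4, 33.7, 6.2] [0.0, -0.01, -10.37]
[-9.4, 32.5, 6.2] [0.0, -0.01, -10.37]
[-15.1, 30.3, 6.2] [0.0, -0.01, -10.37]
```

Candidates: wine-red cases at scene (276,190), (313,194), (354,203), which match the description. Look-alikes are the blue case (248,126) and the purple one (425,160), both excluded. Crop c1 confirms three wine-red cases with white seals on the green mat.

```bash
python3 -m crank '[[26,-21,0,0,0,-10.4,1],[30,-16,0,0,0,-10.4,1],[32,-11,0,0,0,-10.4,1],[34,-5,0,0,0,-10.4,1],[34,1.5,0,0,0,-10.4,1],[33,7.5,0,0,0,-10.4,1],[31,13,0,0,0,-10.4,1],[28,19,0,0,0,-10.4,1]]' 60; python3 -c "
from plan import *
rep();plan((.474,-.087,.15),4.5,0,8)"
```

```text
clock: 1.15
tcp_pos: [0.3284, -0.3147, 0.4045]
orientation: [-0.0, 0.628, 0.778, 0.0]
wrist_force: [1.3, 0.0, -0.5]
finger_gap: 0.0854
t1.15 grasp [ 0.3283 -0.3147  0.2495] x [-0.21   0.978  0.   ] y [ 0.978  0.21  -0.   ] z [-0.  0. -1.] gap 0.0854 F [ 1.34  0.03 -0.51] T [-0.048 -0.038 -0.018] q [-0.94  0.08 -0.24  1.25  0.    0.42]
cur grasp [ 328.3 -314.7  249.5] turn [ 1.000e-02 -1.000e-02 -8.236e+01] err world [145.7 227.7 -99.5]
[24.0, 23.8, 12.4] [0.0, -0.0, -10.29]
[19.4, 27.7, 12.4] [0.0, -0.0, -10.29]
[14.1, 30.7, 12.4] [0.0, -0.0, -10.29]
[8.4, 32.7, 12.4] [0.0, -0.0, -10.29]
[2.4, 33.7, 12.4] [0.0, -0.0, -10.29]
[-3.7, 33.6, 12.4] [0.0, -0.0, -10.29]
[-9.6, 32.4, 12.4] [0.0, -0.0, -10.29]
[-15.2, 30.2, 12.4] [0.0, -0.0, -10.29]
```

```bash
python3 -m crank '[[24,24,12,0,0,-10.3,1],[19.5,28,12,0,0,-10.3,1],[14,31,12,0,0,-10.3,1],[8.5,33,12,0,0,-10.3,1],[2.5,34,12,0,0,-10.3,1],[-3.5,33.5,12,0,0,-10.3,1],[-9.5,32.5,12,0,0,-10.3,1],[-15,30,12,0,0,-10.3,1]]'; python3 - <<'E'
from plan import *
rep(); c=calibration("wrist"); im=read_camera("wrist"); cv2.imwrite("pics/w1.png",im)
import pickle; pickle.dump(c,open("cw1.pkl","wb")); rep()
E
```

```text
clock: 2.15
tcp_pos: [0.4757, -0.0869, 0.3081]
orientation: [-0.0, -0.04, 0.999, -0.0]
wrist_force: [-0.1, -1.1, 0.0]
finger_gap: 0.0858
t2.15 grasp [ 0.4757 -0.0869  0.1531] x [-0.997 -0.079  0.   ] y [-0.079  0.997 -0.   ] z [-0. -0. -1.] gap 0.0858 F [-0.11 -1.15  0.01] T [-0.005 -0.057 -0.021] q [-0.35  0.19 -0.36  1.02 -0.   -0.43]
t2.20 grasp [ 0.4765 -0.0841  0.1517] x [-0.996 -0.087  0.   ] y [-0.087  0.996  0.003] z [-0.001  0.003 -1.   ] gap 0.0854 F [ 1.48  1.77 -0.7 ] T [ 0.165 -0.103 -0.044] q [-0.34  0.19 -0.36  1.02  0.   -0.43]
```

View pics/w1.png

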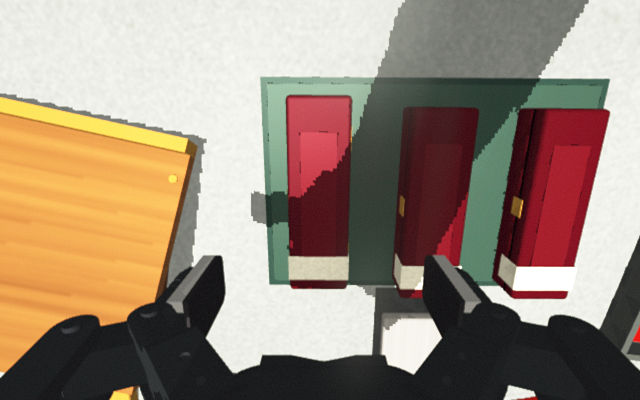

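```bash
python3 - <<'E'
from h import *
import pickle; c=pickle.load(open("cw1.pkl","rb"))
for p in[(287,97),(352,97),(290,289),(350,289)]: print("c1",ray("wrist",*p,.039,c).round(4))
for p in[(405,108),(478,109),(399,296),(462,297)]: print("c2",ray("wrist",*p,.039,c).round(4))
for p in[(530,109),(609,111),(501,297),(567,298)]: print("c3",ray("wrist",*p,.039,c).round(4))
for p in[(263,79),(609,80)]: print("mat",ray("wrist",*p,.003,c).round(4))
print("ledge +y inner/outer top",ray("wrist",190,153,.0323,c).round(4),ray("wrist",195,140,.0323,c).round(4),ray("wrist",0,96,.0323,c).round(4),ray("wrist",0,115,.0323,c).round(4))
E
```

```text
c1 [ 0.4032 -0.1166  0.039 ]
c1 [ 0.3997 -0.0725  0.039 ]
c1 [ 0.5503 -0.107   0.039 ]
c1 [ 0.5466 -0.059   0.039 ]
c2 [ 0.4041 -0.0354  0.039 ]
c2 [0.4008 0.0147 0.039 ]
c2 [ 0.5498 -0.0189  0.039 ]
c2 [0.5468 0.0321 0.039 ]
c3 [0.398  0.0503 0.039 ]
c3 [0.395  0.1049 0.039 ]
c3 [0.5443 0.0636 0.039 ]
c3 [0.541  0.1171 0.039 ]
mat [ 0.3911 -0.1394  0.003 ]
mat [0.3709 0.1272 0.003 ]
ledge +y inner/outer top [ 0.4479 -0.1862  0.0323] [ 0.4381 -0.1823  0.0323] [ 0.4182 -0.3173  0.0323] [ 0.4313 -0.3197  0.0323]
```

```bash
python3 -c "
from plan import *
rep();plan((.475,-.0885,.024),4.5,0,5)"
```

```text
t2.20 grasp [ 0.4765 -0.0841  0.1517] x [-0.996 -0.087  0.   ] y [-0.087  0.996  0.003] z [-0.001  0.003 -1.   ] gap 0.0854 F [ 1.48  1.77 -0.7 ] T [ 0.165 -0.103 -0.044] q [-0.34  0.19 -0.36  1.02  0.   -0.43]
cur grasp [476.5 -84.1 151.7] turn [ 0.16 -0.03  0.51] err world [  -1.5   -4.4 -127.7]
[0.4, -0.8, 25.5] [0.03, -0.01, 0.1]
[0.4, -0.8, 25.5] [0.03, -0.01, 0.1]
[0.4, -0.8, 25.5] [0.03, -0.01, 0.1]
[0.4, -0.8, 25.5] [0.03, -0.01, 0.1]
[0.4, -0.8, 25.5] [0.03, -0.01, 0.1]
```

```bash
python3 -m crank '[[0.4,-0.6,28,0,0,0,1],[0.4,-0.6,28,0,0,0,1],[0.4,-0.6,28,0,0,0,1],[0.4,-0.6,28,0,0,0,1],[0,0,7,0,0,0,1],[0,0,0,0,0,0,1],[0,0,0,0,0,0,1],[0,0,0,0,0,0,1]]'; python3 -c "
from plan import *
rep();plan((.475,-.0885,.024),4.5,0,1)"
```

```text
clock: 3.2
tcp_pos: [0.4744, -0.0907, 0.1907]
orientation: [0.001, -0.037, 0.999, -0.0]
wrist_force: [-0.1, 0.4, 0.8]
finger_gap: 0.0857
t3.20 grasp [ 0.4747 -0.0908  0.0357] x [-0.997 -0.073 -0.002] y [-0.073  0.997 -0.001] z [ 0.002 -0.001 -1.   ] gap 0.0857 F [-0.13  0.43  0.8 ] T [-0.005  0.005  0.012] q [-0.36  0.32 -0.52  0.73 -0.   -0.43]
cur grasp [474.7 -90.8  35.7] turn [-0.05  0.1  -0.29] err world [  0.3   2.3 -11.7]
[-0.7, 2.1, 11.7] [-0.05, 0.1, -0.29]
```

```bash
python3 -m crank '[[0,2,11.5,0,0,-0.3,1],[0,0,0,0,0,0,1],[0,0,0,0,0,0,0],[0,0,0,0,0,0,0],[0,0,0,0,0,0,0],[0,0,0,0,0,0,0],[0,0,0,0,0,0,0],[0,0,-12,0,0,0,0]]' 80; python3 -c "
from plan import *
rep()"
```

```text
clock: 4.2
tcp_pos: [0.4727, -0.088, 0.1893]
orientation: [-0.002, -0.039, 0.999, 0.001]
wrist_force: [0.3, -0.2, -4.7]
finger_gap: 0.0449
t4.20 grasp [ 0.4721 -0.0878  0.0343] x [-0.997 -0.079  0.003] y [-0.079  0.997  0.002] z [-0.003  0.002 -1.   ] gap 0.0449 F [ 0.28 -0.25 -4.73] T [ 0.015  0.065 -0.059] q [-0.35  0.32 -0.53  0.73  0.   -0.43]
```

```bash
python3 -c "
from plan import *
s=(np.array([472.,-88,335]),Rt(4.5))
s=plan((.472,-.088,.18),4.5,28,3,start=s)
s=plan((.472,-.088,.18),4.5,0,3,start=s)
s=plan((.472,-.088,.18),4.5,-28,3,start=s)"
```

```text
cur grasp [472. -88. 180.] turn [  0. -28.  -0.] err world [0. 0. 0.]
[25.1, 0.0, 2.1] [0.0, -9.33, -0.0]
[25.1, -0.0, 2.1] [0.0, -9.33, -0.0]
[25.1, 0.0, 2.1] [0.0, -9.33, -0.0]
cur grasp [472. -88. 180.] turn [ 0. 28.  0.] err world [0. 0. 0.]
[-25.1, -0.0, 2.1] [0.0, 9.33, 0.0]
[-25.1, 0.0, 2.1] [0.0, 9.33, 0.0]
[-25.1, -0.0, 2.1] [0.0, 9.33, 0.0]
cur grasp [472. -88. 180.] turn [ 0. 28. -0.] err world [ 0.  0. -0.]
[-25.1, -0.0, 2.1] [0.0, 9.33, -0.0]
[-25.1, 0.0, 2.1] [0.0, 9.33, -0.0]
[-25.1, -0.0, 2.1] [0.0, 9.33, -0.0]
```

```bash
python3 -m crank '[[0,0,-40,0,0,0,0],[0,0,-50,0,0,0,0],[0,0,-40,0,0,0,0],[25,0,2,0,-9.3,0,0],[25,0,2,0,-9.3,0,0],[25,0,2,0,-9.3,0,0],[0,0,0,0,0,0,0],[0,0,0,0,0,0,0]]' 80; python3 -c "
from plan import *
rep()"
python3 -m crank '[[0,0,0,0,0,0,0],[0,0,0,0,0,0,0],[0,0,0,0,0,0,0],[-25,0,2,0,9.3,0,0],[-25,0,2,0,9.3,0,0],[-25,0,2,0,9.3,0,0],[0,0,0,0,0,0,0],[0,0,0,0,0,0,0]]' 80; python3 -c "
from plan import *
rep(); read_camera('side');rep()"
```

```text
clock: 5.2
tcp_pos: [0.4026, -0.0947, 0.3035]
orientation: [0.24, -0.038, 0.97, 0.009]
wrist_force: [-0.1, -0.7, -3.0]
finger_gap: 0.0454
t5.20 grasp [ 0.4747 -0.0891  0.1664] x [-0.882 -0.069 -0.467] y [-0.078  0.997 -0.001] z [ 0.466  0.036 -0.884] gap 0.0454 F [-0.1  -0.73 -3.02] T [-0.119  0.742  0.036] q [-0.51 -0.13 -0.78  0.51  0.26 -0.53]
clock: 6.2
tcp_pos: [0.4735, -0.0883, 0.3198]
orientation: [0.001, -0.04, 0.999, 0.0]
wrist_force: [-0.1, 0.1, -4.5]
finger_gap: 0.0446
t6.20 grasp [ 0.4737 -0.0882  0.1648] x [-0.997 -0.079 -0.001] y [-0.079  0.997  0.   ] z [ 0.001  0.001 -1.   ] gap 0.0446 F [-0.06  0.11 -4.48] T [ 0.08   0.083 -0.012] q [-0.35  0.18 -0.34  1.05  0.   -0.43]
t6.25 grasp [ 0.4731 -0.0882  0.1651] x [-0.997 -0.079 -0.001] y [-0.079  0.997  0.   ] z [ 0.001  0.    -1.   ] gap 0.0452 F [-0.47 -0.56 -3.6 ] T [-0.013  0.031 -0.057] q [-0.35  0.18 -0.35  1.05  0.   -0.43]
```

```bash
python3 -m crank '[[-25,0,2,0,9.3,0,0],[-25,0,2,0,9.3,0,0],[-25,0,2,0,9.3,0,0],[0,0,0,0,0,0,0],[0,0,0,0,0,0,0],[0,0,0,0,0,0,0],[0,0,0,0,0,0,0],[0,0,0,0,0,0,0]]' 80; python3 -c "
from plan import *
rep()"
python3 -m crank '[[0,0,0,0,0,0,0],[0,0,0,0,0,0,0],[25,0,2,0,-9.3,0,0],[25,0,2,0,-9.3,0,0],[25,0,2,0,-9.3,0,0],[0,0,0,0,0,0,0],[0,0,0,0,0,0,0],[0,0,0,0,0,0,0]]' 80; python3 -c "
from plan import *
rep(); im=read_camera('side');rep();cv2.imwrite('pics/s1.png',im)
cv2.imwrite('pics/sc1.png',read_camera('scene'));rep()"
```

```text
clock: 7.25
tcp_pos: [0.5454, -0.0828, 0.304]
orientation: [-0.24, -0.038, 0.97, -0.01]
wrist_force: [-0.7, 0.5, -3.8]
finger_gap: 0.0449
t7.25 grasp [ 0.4735 -0.0886  0.1668] x [-0.882 -0.069  0.465] y [-0.078  0.997 -0.001] z [-0.464 -0.037 -0.885] gap 0.0449 F [-0.72  0.5  -3.81] T [ 0.063 -0.748 -0.022] q [-0.26  0.56  0.1   1.57 -0.16 -0.3 ]
clock: 8.25
tcp_pos: [0.4757, -0.0889, 0.3207]
orientation: [-0.0, -0.04, 0.999, -0.0]
wrist_force: [0.2, -1.0, -3.9]
finger_gap: 0.0447
t8.25 grasp [ 0.4755 -0.0889  0.1657] x [-0.997 -0.079  0.001] y [-0.079  0.997 -0.   ] z [-0.001 -0.    -1.   ] gap 0.0447 F [ 0.21 -1.05 -3.87] T [-0.021  0.024  0.007] q [-0.35  0.18 -0.34  1.05 -0.   -0.43]
t8.30 grasp [ 0.4754 -0.0888  0.1655] x [-0.997 -0.079  0.001] y [-0.079  0.997 -0.   ] z [-0.001 -0.    -1.   ] gap 0.0448 F [-0.3  -0.31 -4.15] T [-0.011  0.023 -0.023] q [-0.35  0.18 -0.34  1.05 -0.   -0.43]
t8.35 grasp [ 0.4751 -0.0887  0.1653] x [-0.997 -0.079  0.001] y [-0.079  0.997  0.   ] z [-0.001 -0.    -1.   ] gap 0.0449 F [-0.19  0.14 -3.27] T [ 0.038 -0.003 -0.029] q [-0.35  0.18 -0.34  1.05 -0.   -0.43]
```

```bash
cat >> plan.py <<'E'
O=np.array([.434,-.2955,.021]); YS=-8.2
RS=R.from_euler('z',YS,degrees=True)*R.from_euler('y',-20,degrees=True)
def S(x,y,z): return O+RS.apply([x,y,z])
def inS(p): return RS.inv().apply(np.array(p)-O)
E
python3 -c "
from plan import *
t=S(.087,-.05,.061);print(t)
plan(t,YS,20,7)"
```

```text
[ 0.48713606 -0.35367349  0.108077  ]
cur grasp [475.1 -88.7 165.3] turn [  2.22 -19.99  12.61] err world [  12.  -264.9  -57.2]
[9.0, -36.9, 8.4] [0.32, -2.86, 1.8]
[8.2, -36.9, 8.5] [0.32, -2.86, 1.8]
[7.4, -36.8, 8.7] [0.32, -2.86, 1.8]
[6.7, -36.8, 9.0] [0.32, -2.86, 1.8]
[5.9, -36.7, 9.3] [0.32, -2.86, 1.8]
[5.2, -36.5, 9.6] [0.32, -2.86, 1.8]
[4.5, -36.4, 9.9] [0.32, -2.86, 1.8]
```

View pics/s1.png

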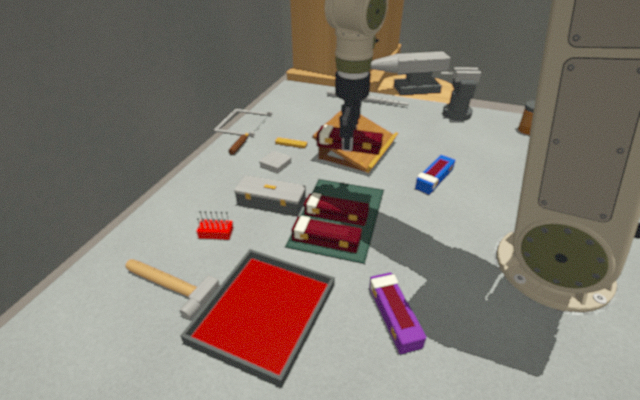

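The case (side view, 350,138) is held level. The torque does not change with tilt, so case 1 is sound and goes to the slope.

```bash
python3 -m crank '[[9,-37,4,0.3,-2.9,1.8,0],[8,-37,6,0.3,-2.9,1.8,0],[7.5,-37,8,0.3,-2.9,1.8,0],[6.5,-37,9,0.3,-2.9,1.8,0],[6,-37,10,0.3,-2.9,1.8,0],[5,-36.5,12,0.3,-2.9,1.8,0],[4.5,-36.5,14,0.3,-2.9,1.8,0],[0,0,0,0,0,0,0]]'; python3 - <<'E'
from plan import *
import pickle
rep(); s=get_state();q=s["orientation"];g=np.array(s["tcp_pos"])+R.from_quat([*q[1:],q[0]]).apply([0,0,.155]);print("inS",inS(g).round(4))
c=calibration("wrist");pickle.dump(c,open("cw2.pkl","wb")); cv2.imwrite("pics/w2.png",read_camera("wrist"))
im=read_camera("side");cv2.imwrite("pics/s2.png",cv2.resize(im[80:190,290:420],None,fx=5,fy=5,interpolation=2))
im=read_camera("scene");cv2.imwrite("pics/sc2.png",cv2.resize(im[90:230,80:260],None,fx=4,fy=4,interpolation=2))
rep();plan(S(.083,-.05,.026),YS,20,3)
E
```

```text
clock: 9.35
tcp_pos: [0.4351, -0.3495, 0.2525]
orientation: [0.175, 0.072, 0.982, -0.011]
wrist_force: [0.4, 0.1, -3.6]
finger_gap: 0.0446
t9.35 grasp [ 0.4882 -0.3568  0.1071] x [-0.928  0.138 -0.346] y [0.146 0.989 0.004] z [ 0.342 -0.047 -0.938] gap 0.0446 F [ 0.37  0.09 -3.61] T [ 0.115  0.625 -0.012] q [-0.87  0.26 -0.46  0.59  0.23 -0.7 ]
inS [ 0.0881 -0.0529  0.0595]
t9.50 grasp [ 0.4889 -0.3538  0.1083] x [-0.928  0.135 -0.346] y [0.142 0.99  0.004] z [ 0.343 -0.045 -0.938] gap 0.0451 F [-0.1   0.59 -4.46] T [ 0.112  0.688 -0.075] q [-0.87  0.26 -0.46  0.59  0.24 -0.7 ]
cur grasp [ 488.9 -353.8  108.3] turn [ 0.24  0.25 -0.06] err world [  6.4  -1.  -34.5]
[1.7, 0.1, 11.5] [0.08, 0.08, -0.02]
[1.7, 0.1, 11.5] [0.08, 0.08, -0.02]
[1.7, 0.2, 11.5] [0.08, 0.08, -0.02]
```

View pics/w2.png

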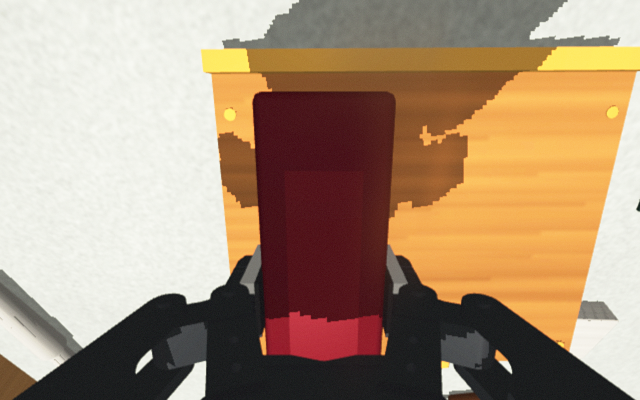

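View pics/s2.png

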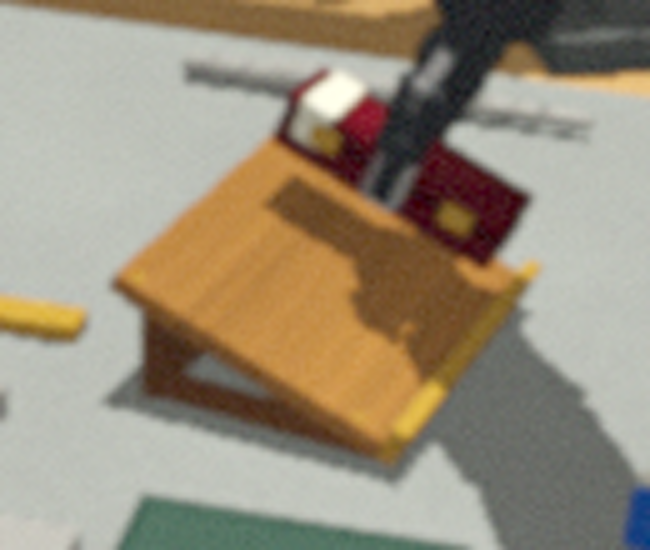

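View pics/sc2.png

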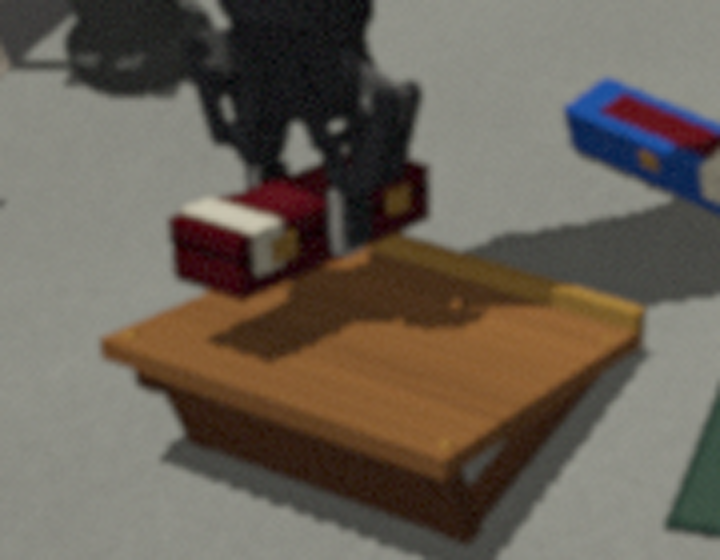

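```bash
cat >> plan.py <<'E'
def rayS(c,u,v,zs):
    E=np.array(c["extrinsics"]); d=E[:3,:3].T@np.array([(u-c["cx"])/c["fx"],(v-c["cy"])/c["fy"],1]); o=-E[:3,:3].T@E[:3,3]
    a=inS(o);b=RS.inv().apply(d); return (a+b*(zs-a[2])/b[2]).round(4)
E
python3 - <<'E'
from plan import *
import pickle;c=pickle.load(open("cw2.pkl","rb"))
print("ledge inner",rayS(c,213,72,.012),rayS(c,632,71,.012),"ledge outer",rayS(c,203,50,.012),rayS(c,638,47,.012))
print("wood side edges",rayS(c,212,80,0),rayS(c,226,220,0),rayS(c,633,80,0),rayS(c,600,220,0))
print("case end top",rayS(c,256,94,.0745),rayS(c,394,94,.0745), "brass screws",rayS(c,230,114,0),rayS(c,612,112,0))
E
```

```text
ledge inner [ 0.0028 -0.1047  0.012 ] [0.0035 0.0969 0.012 ] ledge outer [-0.0069 -0.1085  0.012 ] [-0.0071  0.097   0.012 ]
wood side edges [ 0.0058 -0.1093  0.    ] [ 0.0826 -0.1088 -0.    ] [0.007  0.1089 0.    ] [0.084  0.1093 0.    ]
case end top [ 0.0143 -0.0729  0.0745] [ 0.0146 -0.0299  0.0745] brass screws [ 0.0229 -0.1014  0.    ] [0.023  0.1018 0.    ]
```

```bash
python3 -m crank '[[1.5,0,12,0,0.2,0,0],[1.5,0,12,0,0,0,0],[1,0,10,0,0,0,0],[0,0,0,0,0,0,0],[0,0,0,0,0,0,0],[0,0,0,0,0,0,0],[0,0,0,0,0,0,0],[0,0,0,0,0,0,0]]'; cat >> plan.py <<'E'
def repS():
    s=get_state();q=s["orientation"];r=R.from_quat([*q[1:],q[0]]);g=np.array(s["tcp_pos"])+r.apply([0,0,.155])
    print("t%.2f"%s["clock"],"inS",inS(g).round(4),"F_s",RS.inv().apply(s["wrist_force"]).round(1),"T",np.round(s["ft_torque"],2),"rot",(RS.inv()*r*Rt(0,0).inv()).as_rotvec(degrees=True).round(2),"gap",round(s["finger_gap"],4))
E
python3 -c "
from plan import *
repS()"
```

```text
clock: 10.5
tcp_pos: [0.4434, -0.3482, 0.2214]
orientation: [0.175, 0.071, 0.982, -0.011]
wrist_force: [0.3, 0.5, -4.3]
finger_gap: 0.0448
t10.50 inS [ 0.0849 -0.0505  0.0275] F_s [-1.3  0.5 -4.2] T [ 0.09  0.59 -0.01] rot [ 0.13 -0.19 -0.05] gap 0.0448
```

```bash
python3 -m crank '[[0,0,3,0,0,0,0],[0,0,2,0,0,0,0],[0,0,1,0,0,0,0],[0,0,1,0,0,0,0],[0,0,0,0,0,0,0],[0,0,0,0,0,0,0],[0,0,0,0,0,0,0],[0,0,0,0,0,0,0]]'; python3 -c "
from plan import *
repS()"
```

```text
clock: 11.5
tcp_pos: [0.445, -0.3481, 0.2169]
orientation: [0.175, 0.071, 0.982, -0.012]
wrist_force: [-14.0, 8.0, 20.7]
finger_gap: 0.0451
t11.50 inS [ 0.0847 -0.0503  0.0227] F_s [-7.   5.9 24.6] T [0.91 1.94 0.28] rot [ 0.08 -0.17 -0.07] gap 0.0451
```

```bash
python3 -m crank '[[0,0,-2,0,0,0,0],[3,0,0,0,0,0,0],[2,0,0,0,0,0,0],[1,0,0,0,0,0,0],[1,0,0,0,0,0,0],[1,0,0,0,0,0,0],[0,0,0,0,0,0,0],[0,0,0,0,0,0,0]]'; python3 -c "
from plan import *
repS()"
```

```text
clock: 12.5
tcp_pos: [0.4383, -0.3479, 0.2145]
orientation: [0.176, 0.07, 0.982, -0.012]
wrist_force: [1.2, 0.1, 5.2]
finger_gap: 0.0448
t12.50 inS [ 0.078  -0.0511  0.0228] F_s [2.9 0.3 4.5] T [-0.1   0.22  0.01] rot [ 0.06 -0.29 -0.01] gap 0.0448
```

```bash
python3 -m crank '[[1,0,0,0,0,0,0],[1,0,0,0,0,0,0],[0,0,0,0,0,0,0],[0,0,0,0,0,0,0],[0,0,0,0,0,0,0],[0,0,0,0,0,0,0],[0,0,0,0,0,0,0],[0,0,0,0,0,0,0]]'; python3 -c "
from plan import *
repS()"
```

```text
clock: 13.5
tcp_pos: [0.4373, -0.3478, 0.2143]
orientation: [0.177, 0.07, 0.982, -0.012]
wrist_force: [5.7, 0.1, 5.4]
finger_gap: 0.0449
t13.50 inS [ 0.0773 -0.0511  0.023 ] F_s [7.2 0.9 3.1] T [ 0.01 -0.43  0.06] rot [ 0.08 -0.43  0.04] gap 0.0449
```

```bash
python3 -m crank '[[0,0,0,0,0,0,0.8],[0,0,0,0,0,0,0.8],[0,0,0,0,0,0,0.8],[0,0,-10,0,0,0,0.8],[0,0,-20,0,0,0,0.8],[0,0,-30,0,0,0,0.8],[0,0,-40,0,0,0,0.8],[0,0,-20,0,0,0,0.8]]'; sed -i 's/^O=.*/O=np.array([.434,-.2955,.021])+(R.from_euler("z",-8.2,degrees=True)*R.from_euler("y",-20,degrees=True)).apply([.0027,0,.0018])/' plan.py; python3 -c "
from plan import *
repS();im=read_camera('wrist');cv2.imwrite('pics/w3.png',im); plan((.4755,.0005,.15),4.5,0,8)"
```

```text
clock: 14.5
tcp_pos: [0.3944, -0.3416, 0.3284]
orientation: [0.176, 0.071, 0.982, -0.012]
wrist_force: [-0.5, -0.6, -1.0]
finger_gap: 0.0685Traceback (most recent call last):
  File "<string>", line 2, in <module>
    from plan import *
  File "plan.py", line 24, in <module>
    RS=R.from_euler('z',YS,degrees=True)*R.from_euler('y',-20,degrees=True)
                        ^^
NameError: name 'YS' is not defined
```

```bash
sed -i 's/^RS=/YS=-8.2\nRS=/' plan.py; python3 -c "
from plan import *
repS();im=read_camera('wrist');cv2.imwrite('pics/w3.png',im); plan((.4755,.0005,.15),4.5,0,8)"
```

```text
t14.50 inS [ 0.0726 -0.0513  0.1432] F_s [-0.7 -0.6 -0.7] T [0.07 0.3  0.04] rot [ 0.01 -0.3  -0.03] gap 0.0685
cur grasp [ 447.9 -349.9  185. ] turn [ -2.35  20.31 -12.58] err world [ 27.6 350.4 -35. ]
[-2.7, 43.2, 3.2] [-0.29, 2.54, -1.57]
[-4.0, 43.2, 3.6] [-0.29, 2.54, -1.57]
[-5.4, 43.3, 3.9] [-0.29, 2.54, -1.57]
[-6.8, 43.3, 4.2] [-0.29, 2.54, -1.57]
[-8.2, 43.2, 4.4] [-0.29, 2.54, -1.57]
[-9.6, 43.2, 4.5] [-0.29, 2.54, -1.57]
[-11.0, 43.0, 4.6] [-0.29, 2.54, -1.57]
[-12.4, 42.9, 4.6] [-0.29, 2.54, -1.57]
```

View pics/w3.png

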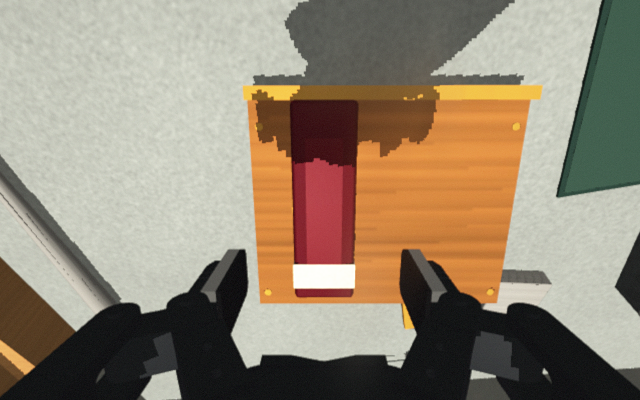

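The case lies straight against the ledge (end at row 100, ledge edge at row 98–100). Now case 2.

```bash
python3 -m crank '[[-2.5,43,3,-0.3,2.5,-1.6,1],[-4,43,3.5,-0.3,2.5,-1.6,1],[-5.5,43.5,4,-0.3,2.5,-1.6,1],[-7,43.5,6,-0.3,2.5,-1.6,1],[-8,43,10,-0.3,2.5,-1.6,1],[-9.5,43,10,-0.3,2.5,-1.6,1],[-11,43,10,-0.3,2.5,-1.6,1],[-12.5,43,10,-0.3,2.5,-1.6,1]]'; python3 -m crank '[[0,0,5,0,0,0,1],[0,0,0,0,0,0,1],[0,0,0,0,0,0,1],[0,0,0,0,0,0,1],[0,0,0,0,0,0,1],[0,0,0,0,0,0,1],[0,0,0,0,0,0,1],[0,0,0,0,0,0,1]]'; python3 -c "
from plan import *
rep();plan((.4755,.0005,.024),4.5,0,4)"
```

```text
clock: 15.55
tcp_pos: [0.478, 0.0025, 0.278]
orientation: [0.001, -0.042, 0.999, 0.002]
wrist_force: [1.1, 0.2, -0.3]
finger_gap: 0.0856
clock: 16.55
tcp_pos: [0.4778, 0.0011, 0.2733]
orientation: [0.001, -0.042, 0.999, 0.002]
wrist_force: [-0.8, 0.4, 0.0]
finger_gap: 0.0852
t16.55 grasp [0.4781 0.0018 0.1183] x [-0.997 -0.083 -0.002] y [-0.083  0.997  0.005] z [ 0.002  0.005 -1.   ] gap 0.0852 F [-0.84  0.37  0.02] T [-0.045  0.014  0.054] q [-0.17  0.21 -0.43  0.93  0.01 -0.25]
cur grasp [478.1   1.8 118.3] turn [0.26 0.13 0.26] err world [ -2.6  -1.3 -94.3]
[0.7, -0.2, 23.6] [0.07, 0.03, 0.07]
[0.6, -0.2, 23.6] [0.07, 0.03, 0.07]
[0.6, -0.2, 23.6] [0.07, 0.03, 0.07]
[0.6, -0.1, 23.6] [0.07, 0.03, 0.07]
```

```bash
python3 -m crank '[[0.7,-0.2,24,0.3,0.1,0.2,1],[0.6,-0.2,24,0,0,0,1],[0.6,-0.2,24,0,0,0,1],[0.6,-0.2,22.5,0,0,0,1],[0,0,0,0,0,0,1],[0,0,0,0,0,0,0],[0,0,0,0,0,0,0],[0,0,0,0,0,0,0]]' 80;  python3 -c "
from plan import *
rep()"
python3 -m crank '[[0,0,0,0,0,0,0],[0,0,-45,0,0,0,0],[0,0,-50,0,0,0,0],[0,0,-50,0,0,0,0],[25,0,2,0,-9.3,0,0],[25,0,2,0,-9.3,0,0],[25,0,2,0,-9.3,0,0],[0,0,0,0,0,0,0]]' 80; python3 -c "
from plan import *
rep()"
python3 -m crank '[[0,0,0,0,0,0,0],[0,0,0,0,0,0,0],[0,0,0,0,0,0,0],[-25,0,2,0,9.3,0,0],[-25,0,2,0,9.3,0,0],[-25,0,2,0,9.3,0,0],[0,0,0,0,0,0,0],[0,0,0,0,0,0,0]]' 80; python3 -c "
from plan import *
rep(); read_camera('side');rep()"
```

```text
clock: 17.55
tcp_pos: [0.4764, -0.0001, 0.1802]
orientation: [0.002, -0.04, 0.999, -0.001]
wrist_force: [-1.4, -1.2, 5.5]
finger_gap: 0.0449
t17.55 grasp [ 4.769e-01 -4.000e-04  2.520e-02] x [-0.997 -0.079 -0.003] y [-0.079  0.997 -0.002] z [ 0.003 -0.002 -1.   ] gap 0.0449 F [-1.42 -1.24  5.53] T [-0.223  0.14  -0.008] q [-0.17  0.32 -0.55  0.69 -0.   -0.25]
clock: 18.55
tcp_pos: [0.3972, -0.0042, 0.3014]
orientation: [0.236, -0.038, 0.971, 0.01]
wrist_force: [1.1, -1.3, -4.2]
finger_gap: 0.045
t18.55 grasp [0.468  0.0017 0.1637] x [-0.886 -0.069 -0.459] y [-0.078  0.997  0.002] z [ 0.457  0.038 -0.889] gap 0.045 F [ 1.08 -1.31 -4.21] T [-0.177  0.654  0.022] q [-0.26 -0.18 -0.83  0.47  0.16 -0.31]
clock: 19.55
tcp_pos: [0.4755, 0.0003, 0.3234]
orientation: [0.001, -0.04, 0.999, -0.0]
wrist_force: [0.2, 0.0, -5.3]
finger_gap: 0.0446
t19.55 grasp [4.758e-01 3.000e-04 1.684e-01] x [-0.997 -0.08  -0.002] y [-0.08   0.997 -0.   ] z [ 0.002 -0.    -1.   ] gap 0.0446 F [ 0.21  0.03 -5.3 ] T [ 0.007 -0.032  0.031] q [-0.17  0.16 -0.35  1.05  0.   -0.25]
t19.60 grasp [4.751e-01 3.000e-04 1.688e-01] x [-0.997 -0.08  -0.002] y [-0.08   0.997 -0.001] z [ 0.002 -0.    -1.   ] gap 0.0452 F [ 0.19 -0.82 -4.5 ] T [ 0.051 -0.053  0.029] q [-0.17  0.16 -0.35  1.05 -0.   -0.25]
```

```bash
python3 -m crank '[[-25,0,2,0,9.3,0,0],[-25,0,2,0,9.3,0,0],[-25,0,2,0,9.3,0,0],[0,0,0,0,0,0,0],[0,0,0,0,0,0,0],[0,0,0,0,0,0,0],[0,0,0,0,0,0,0],[0,0,0,0,0,0,0]]' 80; python3 -c "
from plan import *
rep()"
python3 -m crank '[[0,0,0,0,0,0,0],[0,0,0,0,0,0,0],[25,0,2,0,-9.3,0,0],[25,0,2,0,-9.3,0,0],[25,0,2,0,-9.3,0,0],[0,0,0,0,0,0,0],[0,0,0,0,0,0,0],[0,0,0,0,0,0,0]]' 80; python3 -c "
from plan import *
rep(); im=read_camera('side');rep();cv2.imwrite('pics/s3.png',im)
cv2.imwrite('pics/sc3.png',read_camera('scene'));rep();read_camera('side');rep()"
```

```text
clock: 20.6
tcp_pos: [0.547, 0.006, 0.3076]
orientation: [-0.239, -0.038, 0.97, -0.01]
wrist_force: [-0.4, 0.1, -3.9]
finger_gap: 0.0449
t20.60 grasp [4.752e-01 1.000e-04 1.704e-01] x [-0.883 -0.07   0.465] y [-0.079  0.997 -0.001] z [-0.463 -0.038 -0.885] gap 0.0449 F [-0.38  0.1  -3.93] T [-0.011 -0.705  0.011] q [-0.11  0.55  0.1   1.59 -0.09 -0.17]
clock: 21.6
tcp_pos: [0.4775, -0.0, 0.3243]
orientation: [-0.0, -0.04, 0.999, -0.0]
wrist_force: [0.0, 0.4, -4.0]
finger_gap: 0.0447
t21.60 grasp [ 4.774e-01 -2.000e-04  1.693e-01] x [-0.997 -0.08   0.   ] y [-0.08   0.997 -0.001] z [-0.    -0.001 -1.   ] gap 0.0447 F [ 0.04  0.43 -4.  ] T [-0.017  0.066  0.009] q [-0.17  0.17 -0.35  1.06 -0.   -0.25]
t21.65 grasp [ 4.773e-01 -1.000e-04  1.691e-01] x [-0.997 -0.08   0.001] y [-0.08   0.997 -0.001] z [-0.001 -0.001 -1.   ] gap 0.0445 F [-0.16 -0.8  -3.94] T [ 0.032  0.093 -0.049] q [-0.17  0.17 -0.35  1.06 -0.   -0.25]
t21.70 grasp [ 0.477  -0.      0.1689] x [-0.997 -0.08   0.001] y [-0.08   0.997 -0.001] z [-0.001 -0.001 -1.   ] gap 0.0446 F [ 0.05  0.14 -4.77] T [0.036 0.113 0.004] q [-0.17  0.17 -0.35  1.06 -0.   -0.25]
t21.75 grasp [0.4767 0.     0.1688] x [-0.997 -0.08   0.001] y [-0.08   0.997 -0.   ] z [-0.001 -0.001 -1.   ] gap 0.0451 F [-0.5   0.48 -4.31] T [0.024 0.094 0.003] q [-0.17  0.17 -0.35  1.06 -0.   -0.25]
```

Case 2's moment changes by about +0.14 N m between the two tilts, against −0.04 for case 1. Its bar is loose, so it goes to the tray.

```bash
python3 -c "
from plan import *
plan((.516,.3545,.08),-3.1,0,8)
a=cv2.imread('pics/sc3.png');print([ray('scene',*p,.036).round(3) for p in[(398,160),(450,150)]])"
```

```text
cur grasp [476.7   0.  168.8] turn [-0.03 -0.05  7.67] err world [ 39.3 354.5 -88.8]
[-8.4, 43.8, 11.1] [-0.0, -0.01, 0.96]
[-7.7, 43.9, 11.1] [-0.0, -0.01, 0.96]
[-7.0, 44.0, 11.1] [-0.0, -0.01, 0.96]
[-6.2, 44.1, 11.1] [-0.0, -0.01, 0.96]
[-5.5, 44.2, 11.1] [-0.0, -0.01, 0.96]
[-4.7, 44.3, 11.1] [-0.0, -0.01, 0.96]
[-4.0, 44.4, 11.1] [-0.0, -0.01, 0.96]
[-3.2, 44.5, 11.1] [-0.0, -0.01, 0.96]
[array([0.32 , 0.169, 0.036]), array([0.248, 0.29 , 0.036])]
```

View pics/sc3.png

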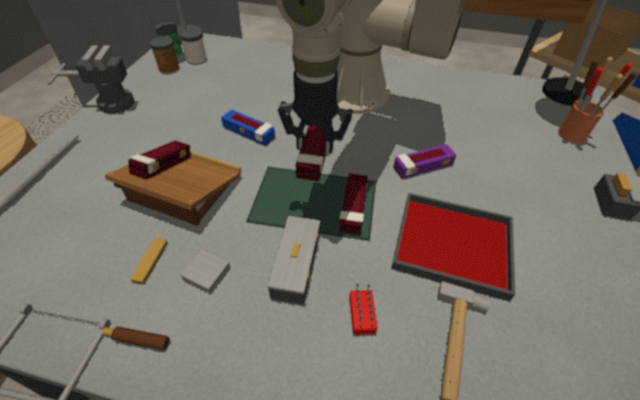

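Scene: case 1 at home on the board (160,157), case 2 held over the mat (312,150), case 3 on the mat (354,203), tray empty (455,243).

```bash
python3 -m crank '[[-8.5,44,5,0,0,1,0],[-7.5,44,5,0,0,1,0],[-7,44,8,0,0,1,0],[-6,44,12,0,0,1,0],[-5.5,44,12,0,0,1,0],[-4.5,44.5,14,0,0,1,0],[-4,44.5,16,0,0,1,0],[-3,44.5,17,0,0,0.7,0]]'; python3 - <<'E'
from plan import *
import pickle
rep();c=calibration("wrist");pickle.dump(c,open("cw4.pkl","wb")); cv2.imwrite("pics/w4.png",read_camera("wrist"));rep();plan((.516,.3545,.035),-3.1,0,3)
E
```

```text
clock: 22.75
tcp_pos: [0.5156, 0.3567, 0.2337]
orientation: [-0.0, 0.028, 1.0, -0.001]
wrist_force: [0.6, 0.2, -3.8]
finger_gap: 0.0451
t22.75 grasp [0.5155 0.3565 0.0787] x [-0.998  0.055  0.   ] y [ 0.055  0.998 -0.001] z [-0.    -0.001 -1.   ] gap 0.0451 F [ 0.63  0.22 -3.8 ] T [-0.016  0.031 -0.033] q [ 0.48  0.51 -0.09  0.97 -0.    0.53]
t22.80 grasp [0.515  0.3616 0.0761] x [-0.999  0.052  0.002] y [0.052 0.999 0.003] z [-0.002  0.003 -1.   ] gap 0.0449 F [ 3.06  7.23 -6.35] T [ 0.831 -0.198  0.   ] q [ 0.48  0.51 -0.09  0.97  0.    0.53]
cur grasp [515.  361.6  76.1] turn [ 0.16 -0.1   0.15] err world [  1.   -7.1 -41.1]
[-0.4, -2.2, 13.7] [0.05, -0.03, 0.05]
[-0.4, -2.2, 13.7] [0.05, -0.03, 0.05]
[-0.4, -2.2, 13.7] [0.05, -0.03, 0.05]
```

View pics/w4.png

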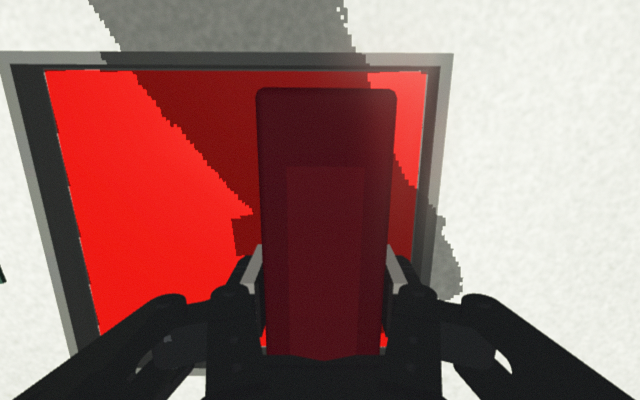

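```bash
python3 - <<'E'
from plan import *
import pickle
c=pickle.load(open("cw4.pkl","rb"))
for p in[(46,72),(97,330),(427,73),(413,255)]: print(p,ray("wrist",*p,.006,c).round(4))
for p in[(257,90),(397,90)]: print(p,ray("wrist",*p,.091,c).round(4))
E
```

```text
(46, 72) [0.4199 0.2093 0.006 ]
(97, 330) [0.5865 0.1966 0.006 ]
(427, 73) [0.4322 0.4192 0.006 ]
(413, 255) [0.5419 0.4135 0.006 ]
(257, 90) [0.4396 0.3403 0.091 ]
(397, 90) [0.4421 0.3849 0.091 ]
```

```bash
python3 -m crank '[[0,0,15,0,0,0,0],[0,0,15,0,0,0,0],[0,0,10,0,0,0,0],[0,0,0,0,0,0,0],[0,0,0,0,0,0,0],[0,0,0,0,0,0,0],[0,0,0,0,0,0,0],[0,0,0,0,0,0,0]]'; python3 -c "
from plan import *
rep()"
```

```text
clock: 23.8
tcp_pos: [0.5151, 0.3548, 0.1953]
orientation: [0.001, 0.027, 1.0, -0.0]
wrist_force: [0.1, 0.8, -4.3]
finger_gap: 0.0446
t23.80 grasp [0.5152 0.3547 0.0403] x [-0.998  0.055 -0.001] y [ 0.055  0.998 -0.   ] z [ 0.001 -0.    -1.   ] gap 0.0446 F [ 0.14  0.78 -4.28] T [ 0.03   0.051 -0.01 ] q [ 0.48  0.54 -0.14  0.89 -0.    0.53]
```

```bash
python3 -m crank '[[0,0,5,0,0,0,0],[0,0,4,0,0,0,0],[0,0,2,0,0,0,0],[0,0,1,0,0,0,0],[0,0,1,0,0,0,0],[0,0,0.5,0,0,0,0],[0,0,0,0,0,0,0],[0,0,0,0,0,0,0]]'; python3 -c "
from plan import *
rep()"
```

```text
clock: 24.8
tcp_pos: [0.5146, 0.3546, 0.1833]
orientation: [0.0, 0.027, 1.0, -0.0]
wrist_force: [-5.6, -2.5, 9.2]
finger_gap: 0.0449
t24.80 grasp [0.5147 0.3545 0.0283] x [-0.999  0.055 -0.001] y [ 0.055  0.999 -0.001] z [ 0.001 -0.001 -1.   ] gap 0.0449 F [-5.61 -2.48  9.19] T [-0.617  1.108 -0.044] q [ 0.48  0.55 -0.15  0.86 -0.    0.53]
```

Contact is at 9 N, with the grasp at 28 mm as expected. Release and retreat towards case 3.

```bash
python3 -m crank '[[0,0,0,0,0,0,0.8],[0,0,0,0,0,0,0.8],[0,0,0,0,0,0,0.8],[0,0,-10,0,0,0,0.8],[0,0,-25,0,0,0,0.8],[0,0,-35,0,0,0,0.8],[0,0,-35,0,0,0,0.8],[0,0,-5,0,0,0,0.9]]'; python3 -c "
from plan import *
rep();im=read_camera('scene');cv2.imwrite('pics/sc4.png',im); plan((.470,.088,.12),4.5,0,6)"
```

```text
clock: 25.8
tcp_pos: [0.516, 0.3554, 0.2952]
orientation: [0.003, 0.027, 1.0, 0.001]
wrist_force: [-0.1, 0.4, -0.1]
finger_gap: 0.0766
t25.80 grasp [0.5169 0.3557 0.1402] x [-0.998  0.055 -0.006] y [0.055 0.998 0.003] z [ 0.006  0.002 -1.   ] gap 0.0766 F [-0.06  0.37 -0.1 ] T [-0.031  0.006  0.03 ] q [ 0.48  0.46 -0.01  1.09 -0.    0.53]
cur grasp [516.3 355.4 139.1] turn [ 0.08  0.26 -7.64] err world [ -46.3 -267.4  -19.1]
[5.2, -44.9, 3.1] [0.01, 0.04, -1.27]
[6.2, -44.8, 3.1] [0.01, 0.04, -1.27]
[7.2, -44.6, 3.1] [0.01, 0.04, -1.27]
[8.1, -44.4, 3.1] [0.01, 0.04, -1.27]
[9.1, -44.2, 3.1] [0.01, 0.04, -1.27]
[10.1, -44.0, 3.2] [0.01, 0.04, -1.27]
```

View pics/sc4.png

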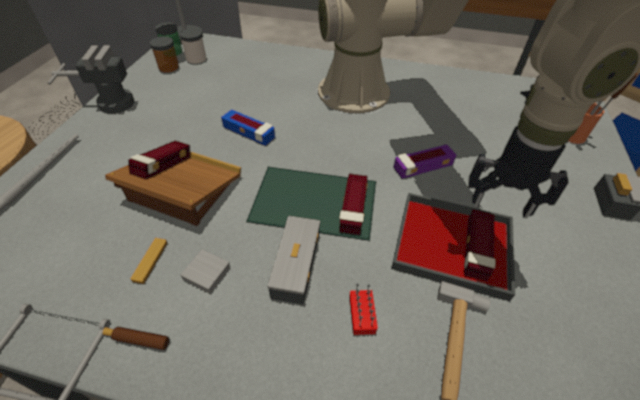

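Case 2 sits flat in the tray (480,243). Case 3 is still on the mat (354,203).

```bash
python3 -m crank '[[5,-45,3,0,0,-1.3,1],[6,-45,3,0,0,-1.3,1],[7,-44.5,3,0,0,-1.3,1],[8,-44.5,3,0,0,-1.3,1],[9,-44,3,0,0.1,-1.3,1],[10,-44,3,0,0.1,-1.3,1],[0,0,0,0,0,0,1],[0,0,0,0,0,0,1]]'; python3 -c "
from plan import *
rep();plan((.470,.088,.12),4.5,0,1)
c=calibration('wrist');im=read_camera('wrist');cv2.imwrite('pics/w5.png',im);import pickle;pickle.dump(c,open('cw5.pkl','wb'));rep()"
```

```text
clock: 26.85
tcp_pos: [0.4702, 0.0874, 0.273]
orientation: [-0.002, -0.04, 0.999, -0.0]
wrist_force: [0.3, 0.1, 0.0]
finger_gap: 0.0852
t26.85 grasp [0.4696 0.0874 0.118 ] x [-0.997 -0.08   0.004] y [-0.08   0.997 -0.   ] z [-0.004 -0.    -1.   ] gap 0.0852 F [0.26 0.07 0.03] T [-0.015  0.004  0.022] q [ 0.02  0.22 -0.42  0.94 -0.   -0.06]
cur grasp [469.6  87.4 118. ] turn [-0.01 -0.23  0.11] err world [0.4 0.6 2. ]
[0.2, 0.6, -2.0] [-0.01, -0.23, 0.11]
t26.90 grasp [0.4698 0.0878 0.1182] x [-0.997 -0.081  0.004] y [-0.081  0.997 -0.   ] z [-0.004 -0.001 -1.   ] gap 0.0855 F [-0.35 -0.73  0.01] T [-0.054 -0.006  0.01 ] q [ 0.02  0.22 -0.42  0.94 -0.   -0.06]
```

View pics/w5.png

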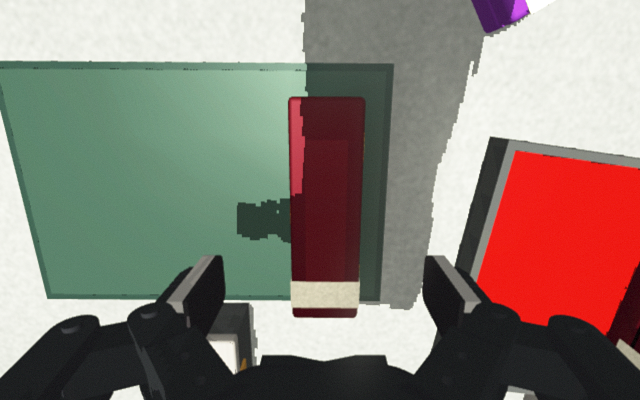

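```bash
python3 -m crank '[[0,0.2,24,0,-0.2,0,1],[0,0,24,0,0,0,1],[0,0,24,0,0,0,1],[0,0,22,0,0,0,1],[0,0,0,0,0,0,1],[0,0,0,0,0,0,0],[0,0,0,0,0,0,0],[0,0,0,0,0,0,0]]' 80;  python3 -c "
from plan import *
rep()"
python3 -m crank '[[0,0,0,0,0,0,0],[0,0,-45,0,0,0,0],[0,0,-50,0,0,0,0],[0,0,-50,0,0,0,0],[25,0,2,0,-9.3,0,0],[25,0,2,0,-9.3,0,0],[25,0,2,0,-9.3,0,0],[0,0,0,0,0,0,0]]' 80; python3 -c "
from plan import *
rep()"
python3 -m crank '[[0,0,0,0,0,0,0],[0,0,0,0,0,0,0],[0,0,0,0,0,0,0],[-25,0,2,0,9.3,0,0],[-25,0,2,0,9.3,0,0],[-25,0,2,0,9.3,0,0],[0,0,0,0,0,0,0],[0,0,0,0,0,0,0]]' 80; python3 -c "
from plan import *
rep(); read_camera('side');rep();read_camera('side');rep()"
```

```text
clock: 27.9
tcp_pos: [0.4711, 0.0878, 0.1809]
orientation: [0.002, -0.041, 0.999, -0.0]
wrist_force: [-1.1, 0.9, 4.1]
finger_gap: 0.0446
t27.90 grasp [0.4715 0.0878 0.0259] x [-0.997 -0.081 -0.003] y [-0.081  0.997 -0.   ] z [ 0.003  0.    -1.   ] gap 0.0446 F [-1.1   0.9   4.09] T [ 0.193  0.123 -0.   ] q [ 0.02  0.32 -0.55  0.7  -0.   -0.06]
clock: 28.9
tcp_pos: [0.3913, 0.0819, 0.3016]
orientation: [0.235, -0.039, 0.971, 0.01]
wrist_force: [-0.7, 0.0, -5.6]
finger_gap: 0.0445
t28.90 grasp [0.462  0.0877 0.1638] x [-0.886 -0.072 -0.458] y [-0.081  0.997  0.   ] z [ 0.456  0.037 -0.889] gap 0.0445 F [-0.66  0.   -5.62] T [-0.072  0.941 -0.095] q [-0.01 -0.18 -0.83  0.44  0.04 -0.08]
clock: 29.9
tcp_pos: [0.4704, 0.0878, 0.3243]
orientation: [0.001, -0.041, 0.999, -0.0]
wrist_force: [-0.6, -0.1, -3.9]
finger_gap: 0.045
t29.90 grasp [0.4707 0.0877 0.1693] x [-0.997 -0.081 -0.002] y [-0.081  0.997 -0.   ] z [ 0.002 -0.    -1.   ] gap 0.045 F [-0.63 -0.1  -3.92] T [0.003 0.026 0.009] q [ 0.02  0.17 -0.34  1.06 -0.   -0.06]
t29.95 grasp [0.4699 0.0877 0.1697] x [-0.997 -0.081 -0.002] y [-0.081  0.997 -0.001] z [ 0.002 -0.    -1.   ] gap 0.0447 F [ 0.12  0.45 -4.47] T [0.019 0.013 0.013] q [ 0.02  0.17 -0.35  1.06 -0.   -0.06]
t30.00 grasp [0.4695 0.0877 0.17  ] x [-0.997 -0.081 -0.003] y [-0.081  0.997 -0.001] z [ 0.003 -0.    -1.   ] gap 0.0449 F [-0.02 -0.34 -4.41] T [ 0.003 -0.001  0.034] q [ 0.02  0.17 -0.35  1.06 -0.   -0.06]
```

```bash
python3 -m crank '[[-25,0,2,0,9.3,0,0],[-25,0,2,0,9.3,0,0],[-25,0,2,0,9.3,0,0],[0,0,0,0,0,0,0],[0,0,0,0,0,0,0],[0,0,0,0,0,0,0],[0,0,0,0,0,0,0],[0,0,0,0,0,0,0]]' 80; python3 -c "
from plan import *
rep()"
python3 -m crank '[[0,0,0,0,0,0,0],[0,0,0,0,0,0,0],[25,0,2,0,-9.3,0,0],[25,0,2,0,-9.3,0,0],[25,0,2,0,-9.3,0,0],[0,0,0,0,0,0,0],[0,0,0,0,0,0,0],[0,0,0,0,0,0,0]]' 80; python3 -c "
from plan import *
rep(); im=read_camera('side');rep();cv2.imwrite('pics/s5.png',im)
cv2.imwrite('pics/sc5.png',read_camera('scene'));rep();read_camera('side');rep()"
```

```text
clock: 31.0
tcp_pos: [0.5419, 0.0936, 0.3085]
orientation: [-0.239, -0.039, 0.97, -0.01]
wrist_force: [1.0, 0.2, -4.1]
finger_gap: 0.0449
t31.00 grasp [0.4701 0.0877 0.1713] x [-0.883 -0.072  0.465] y [-0.081  0.997 -0.001] z [-0.463 -0.038 -0.885] gap 0.0449 F [ 1.01  0.25 -4.07] T [ 0.089 -0.768 -0.057] q [ 0.03  0.56  0.11  1.61 -0.02 -0.04]
clock: 32.0
tcp_pos: [0.4724, 0.0876, 0.3252]
orientation: [-0.0, -0.041, 0.999, -0.0]
wrist_force: [0.7, 0.3, -3.8]
finger_gap: 0.045
t32.00 grasp [0.4724 0.0875 0.1702] x [-0.997 -0.081  0.   ] y [-0.081  0.997 -0.001] z [-0.    -0.001 -1.   ] gap 0.045 F [ 0.65  0.3  -3.79] T [0.004 0.012 0.049] q [ 0.02  0.17 -0.34  1.06 -0.   -0.06]
t32.05 grasp [0.4722 0.0876 0.1699] x [-0.997 -0.081  0.001] y [-0.081  0.997 -0.001] z [-0.    -0.001 -1.   ] gap 0.0445 F [-0.14 -0.02 -4.82] T [ 0.01   0.    -0.066] q [ 0.02  0.17 -0.34  1.06 -0.   -0.06]
t32.10 grasp [0.4719 0.0876 0.1697] x [-0.997 -0.081  0.001] y [-0.081  0.997 -0.001] z [-0.001 -0.001 -1.   ] gap 0.045 F [-0.18 -0.21 -3.93] T [-0.019 -0.003  0.002] q [ 0.02  0.17 -0.34  1.06 -0.   -0.06]
t32.15 grasp [0.4716 0.0876 0.1696] x [-0.997 -0.081  0.001] y [-0.081  0.997 -0.001] z [-0.001 -0.001 -1.   ] gap 0.0447 F [ 0.51 -0.21 -3.78] T [-0.009 -0.06   0.018] q [ 0.02  0.17 -0.34  1.06 -0.   -0.06]
```

Case 3's moment stays put (about 0.01 after one tilt, −0.01 after the other), so it is sound and goes on the slope at y = +50 mm.

```bash
python3 -c "
from plan import *
t=S(.083,.05,.058);print(t)
plan(t,YS,20,8)"
```

```text
[ 0.50059607 -0.25458017  0.10650475]
cur grasp [471.6  87.6 169.6] turn [  2.21 -19.96  12.73] err world [  29.  -342.2  -63.1]
[6.6, -42.1, 8.1] [0.28, -2.5, 1.59]
[5.7, -42.0, 8.3] [0.28, -2.5, 1.59]
[4.9, -41.9, 8.6] [0.28, -2.5, 1.59]
[4.1, -41.8, 8.9] [0.28, -2.5, 1.59]
[3.3, -41.7, 9.2] [0.28, -2.5, 1.59]
[2.5, -41.6, 9.6] [0.28, -2.5, 1.59]
[1.8, -41.4, 10.0] [0.28, -2.5, 1.59]
[1.0, -41.2, 10.4] [0.28, -2.5, 1.59]
```

```bash
python3 -m crank '[[6.5,-42,4,0.3,-2.5,1.6,0],[5.5,-42,5,0.3,-2.5,1.6,0],[5,-42,7,0.3,-2.5,1.6,0],[4,-42,9,0.3,-2.5,1.6,0],[3.5,-41.5,10,0.3,-2.5,1.6,0],[2.5,-41.5,11,0.3,-2.5,1.6,0],[2,-41.5,13,0.3,-2.5,1.6,0],[1,-41,14,0.3,-2.5,1.6,0]]'; python3 -m crank '[[0,0,5,0,0,0,0],[0,0,5,0,0,0,0],[0,0,0,0,0,0,0],[0,0,0,0,0,0,0],[0,0,0,0,0,0,0],[0,0,0,0,0,0,0],[0,0,0,0,0,0,0],[0,0,0,0,0,0,0]]'; python3 - <<'E'
from plan import *
rep();repS(); cv2.imwrite("pics/w6.png",read_camera("wrist"));plan(S(.081,.05,.026),YS,20,2)
E
```

```text
clock: 33.15
tcp_pos: [0.4486, -0.2488, 0.2524]
orientation: [0.174, 0.072, 0.982, -0.014]
wrist_force: [0.5, 0.6, -4.2]
finger_gap: 0.0444
clock: 34.15
tcp_pos: [0.452, -0.2476, 0.2438]
orientation: [0.174, 0.071, 0.982, -0.014]
wrist_force: [-0.8, 0.0, -4.9]
finger_gap: 0.0446
t34.15 grasp [ 0.5048 -0.2557  0.0983] x [-0.929  0.135 -0.344] y [ 0.144  0.99  -0.003] z [ 0.34  -0.052 -0.939] gap 0.0446 F [-0.78  0.03 -4.94] T [0.072 0.642 0.044] q [-0.7   0.18 -0.59  0.49  0.18 -0.53]
t34.15 inS [0.0842 0.0495 0.0488] F_s [-2.4 -0.1 -4.4] T [0.07 0.64 0.04] rot [-0.18 -0.14 -0.04] gap 0.0446
cur grasp [ 504.8 -255.7   98.2] turn [-0.18  0.14 -0.04] err world [  4.8  -0.2 -22.5]
[1.4, 0.0, 11.4] [-0.09, 0.07, -0.02]
[1.4, 0.0, 11.4] [-0.09, 0.07, -0.02]
```

View pics/w6.png

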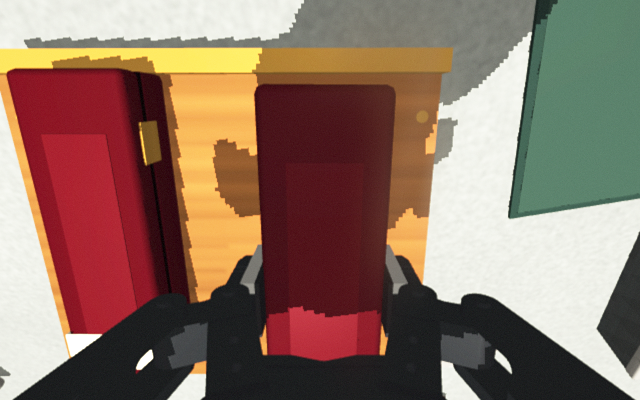

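```bash
python3 -m crank '[[1,0,10,0,0,0,0],[1,0,9,0,0,0,0],[0,0,4,0,0,0,0],[0,0,1.5,0,0,0,0],[0,0,1,0,0,0,0],[0,0,1,0,0,0,0],[0,0,1,0,0,0,0],[0,0,0,0,0,0,0]]'; python3 -c "
from plan import *
repS()"
```

```text
clock: 35.2
tcp_pos: [0.4588, -0.2485, 0.2191]
orientation: [0.174, 0.071, 0.982, -0.014]
wrist_force: [-14.3, 3.6, 16.3]
finger_gap: 0.0451
t35.20 inS [0.0823 0.0495 0.0232] F_s [-8.2  1.5 20.3] T [1.06 1.79 0.36] rot [-0.21 -0.15 -0.05] gap 0.0451
```

```bash
python3 -m crank '[[0,0,-1.5,0,0,0,0],[3,0,0,0,0,0,0],[2,0,0,0,0,0,0],[1,0,0,0,0,0,0],[1,0,0,0,0,0,0],[1,0,0,0,0,0,0],[0,0,0,0,0,0,0],[0,0,0,0,0,0,0]]'; python3 -c "
from plan import *
repS()"
```

```text
clock: 36.2
tcp_pos: [0.453, -0.2483, 0.2171]
orientation: [0.176, 0.07, 0.982, -0.015]
wrist_force: [5.4, -0.2, 4.2]
finger_gap: 0.0448
t36.20 inS [0.0768 0.0489 0.0233] F_s [6.5 0.6 2.1] T [ 0.06 -0.72  0.07] rot [-0.22 -0.39  0.04] gap 0.0448
```

```bash
python3 -m crank '[[1,0,0,0,0,0,0],[0,0,0,0,0,0,0],[0,0,0,0,0,0,0.8],[0,0,0,0,0,0,0.8],[0,0,0,0,0,0,0.8],[0,0,-10,0,0,0,0.8],[0,0,-25,0,0,0,0.8],[0,0,-35,0,0,0,0.8]]'; python3 -m crank '[[0,0,-40,0,0,0,0.8],[0,0,0,0,0,0,0.8],[0,0,0,0,0,0,0.8],[0,0,0,0,0,0,0.8],[0,0,0,0,0,0,0.8],[0,0,0,0,0,0,0.8],[0,0,0,0,0,0,0.8],[0,0,0,0,0,0,0.8]]'; python3 - <<'E'
from plan import *
import pickle
repS(); c=calibration("wrist");pickle.dump(c,open("cw7.pkl","wb"));cv2.imwrite("pics/w7.png",read_camera("wrist"))
cv2.imwrite("pics/sc7.png",read_camera("scene"));cv2.imwrite("pics/s7.png",read_camera("side"))
E
```

```text
clock: 37.2
tcp_pos: [0.4261, -0.2434, 0.2816]
orientation: [0.173, 0.071, 0.982, -0.013]
wrist_force: [-0.1, -0.2, -0.4]
finger_gap: 0.0681
clock: 38.2
tcp_pos: [0.4133, -0.2417, 0.3187]
orientation: [0.174, 0.071, 0.982, -0.014]
wrist_force: [0.1, -0.0, -0.1]
finger_gap: 0.0682
t38.20 inS [0.073  0.0498 0.1326] F_s [ 0.   0.  -0.1] T [0.02 0.35 0.01] rot [-0.17 -0.13 -0.04] gap 0.0682
```

View pics/w7.png

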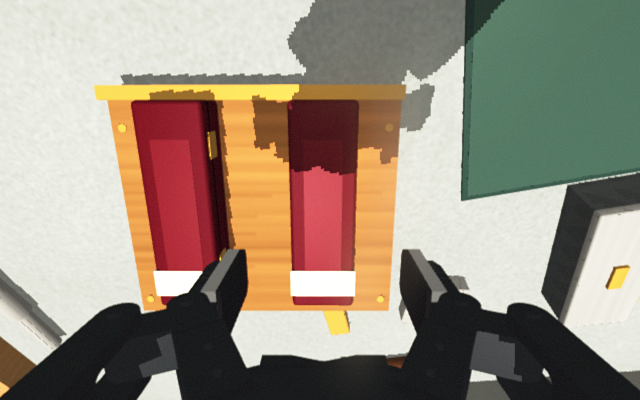

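View pics/sc7.png

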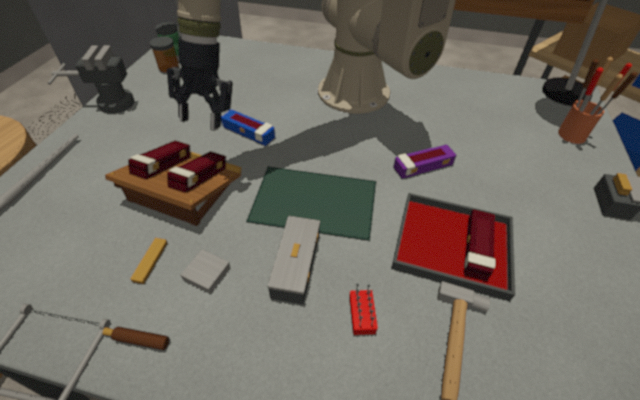

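View pics/s7.png

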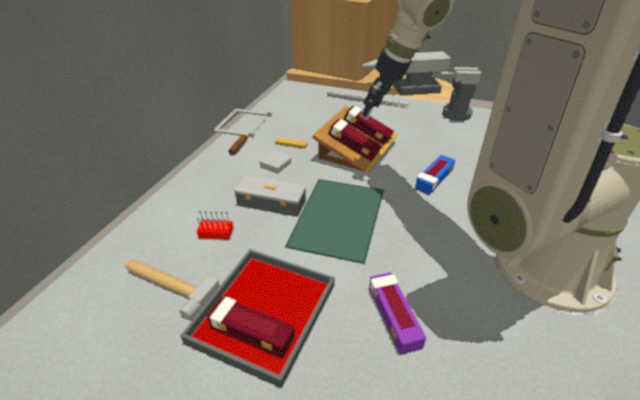

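```bash
python3 - <<'E'
from plan import *
import pickle
c=pickle.load(open("cw7.pkl","rb"))
print("ledge",rayS(c,112,98,.012),rayS(c,400,98,.012))
for n,pp in(("c3",[(290,101),(357,101),(291,305),(355,305)]),("c1",[(134,102),(210,102),(158,304)])):
    for p in pp: print(n,p,rayS(c,*p,.036))
E
```

```text
ledge [-0.0011 -0.0978  0.012 ] [-0.0007  0.1039  0.012 ]
c3 (290, 101) [0.0012 0.0292 0.036 ]
c3 (357, 101) [0.0013 0.0716 0.036 ]
c3 (291, 305) [0.1493 0.0256 0.036 ]
c3 (355, 305) [0.1493 0.074  0.036 ]
c1 (134, 102) [ 0.0017 -0.0697  0.036 ]
c1 (210, 102) [ 0.0017 -0.0215  0.036 ]
c1 (158, 304) [ 0.1485 -0.0751  0.036 ]
```

```bash
python3 -c "
from workcell import *
print(hand_in())"
```

```text
the job is handed in; nothing more can be done
None
```

I tilted all three cases end to end and sorted them: one has a loose bar and is in the tray, and the two sound ones are on the sloping board. I handed the job in at about 38 s; no verdict is reported.

| Case (position on mat) | Change in moment about the grip | Result | Where it is |
|---|---|---|---|
| Outer case nearest the board | about −0.04 N m | Sound | Board, 50 mm right of centre |
| Middle case | about +0.14 N m (about 0.18 expected) | Loose bar | Flat in the tray |
| Outer case nearest the tray | about −0.02 N m | Sound | Board, 50 mm left of centre |

**Board:** The last wrist picture shows both cases straight up the slope, centres about 75–76 mm up. The ray check left an apparent 2–3 mm gap at the ledge. The wrist force showed both cases pressed against it at about 7 N before I let go, so I took the gap as measurement error (allowed: 4 mm).

**Tray:** The case was set down at about 9 N contact, and both fixed cameras show it lying flat inside the walls.

**Everything else:** The bench block, burs, brass bar, hammer and the two coloured look-alikes appear unmoved in the pictures. The gripper is open and clear of everything.

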